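# Pack the fallen bottle upright and close its carton

### The job

The little square bottle of watch-cleaning fluid has fallen over on the bench: stand it upright, cap up, wholly on the black pad inside the open carton; set it down there rather than dropping it, and let go. Then close the carton: fold the narrow plain flap down flat first, and the wide flap with the orange stripe down flat over it second. Leave the loupe, the watch movement, the dish and the screwdriver where they are.

Things in the scene. Friction and masses are not known exactly. Their poses are not given: they have to be found in the camera images.
- bottle: Square amber bottle, white label, black cap, 130 g, lying on one side on the bench. Body 40 x 40 mm, 58 mm long; neck 22 mm across, 4 mm long; cap 28 mm across, 10 mm long: 72 mm in all. Origin at the centre of its underside; z runs through the bottle to the cap (level as it lies, straight up when it stands); x and y square to its flat sides.
- carton: Open cardboard carton fixed to the bench, 232 mm long (its x) by 170 mm wide (its y), walls 4 mm thick, 90 mm high (94 mm on its -y side), floor 4 mm thick. Origin at the centre of its underside, z up. Two flaps stand up along its long +y and -y walls, more or less upright.
- pad (a point): Centre of the top of the black rubber pad, 100 x 100 mm and 3 mm thick, on the carton's floor, its sides along the carton's; 7 mm above the bench and 30 mm from the carton's centre towards its +x end. Axes as the carton's.
- narrow_flap (a joint): Angle of the narrow plain flap on the carton's +y wall, rad: 0 = closed flat, 1.57 = standing straight up, up to 2.1 = leaning outwards. It stays where it is left. Flap 224 mm long, 70 mm from hinge to free edge, 4 mm thick.
- narrow_hinge (a point): Middle of the narrow flap's hinge line (along the carton's x), at the outer face of the +y wall, 90 mm above the bench. Axes as the carton's.
- narrow_edge (a point): Middle of the narrow flap's free edge, 70 mm from the hinge; moves with the flap.
- wide_flap (a joint): Angle of the wide flap (orange stripe 30 mm broad near its free edge) on the carton's -y wall, rad: 0 = closed flat, 1.57 = standing straight up, up to 2.1 = leaning outwards. It stays where it is left. Flap 224 mm long, 106 mm from hinge to free edge, 4 mm thick.
- wide_hinge (a point): Middle of the wide flap's hinge line (along the carton's x), at the outer face of the -y wall, 94 mm above the bench. Axes as the carton's.
- wide_edge (a point): Middle of the wide flap's free edge, 106 mm from the hinge; moves with the flap.
- loupe: Bystander: waisted aluminium eye loupe, 34 mm across and 28 mm high, open end up. Origin at the centre of its underside.
- movement: Bystander: round steel and brass watch movement in its holder, 40 mm across, 14 mm high. Origin at the centre of its underside.
- dish: Bystander: white plastic parts dish, 68 mm across, 22 mm high. Origin at the centre of its underside.
- screwdriver: Bystander: screwdriver with a red handle, 150 mm long, lying along its x axis. Origin near its middle, on the underside.
Mind the look-alikes: they are no part of the job. Leave any purple look-alike of the bottle alone.

How it is judged:
By the outcome, as a careful person would: the job done as asked, in the order asked, and still so for the second after the job is handed in, with the robot touching nothing.
It also fails if it takes over 70 s, if anything falls off the work surface, if the arm or the gripper's body presses on something with over 40 N, if the wrist force passes 120 N, or if a joint passes its speed limit or range.

### The arm

A 6-joint arm with a two-finger parallel gripper is mounted at the origin on the work surface. World frame = base frame: x ahead of the robot, y to its left, z up, the work surface at z = 0. Lengths are in m, angles in rad, forces in N, time in s.
With the tool pointing down it reaches from about 0.325 to 0.85 m from the base axis. Payload 4.4 kg.
Tool frame: the origin (TCP) lies at the very end of the fingers, on their centre line; the grasp point (between the pads) lies tcp_to_grasp behind it (tcp_to_grasp is the distance from the TCP to the grasp point, in m); z points along the fingers, y is the line along which they close (so a half turn about z gives the same grasp; the last joint's range is limited). The gripper opens to 94 mm and grips with 3 to 60 N. Pads are 16 mm wide; open, the fingers measure 119 mm over their backs; the gripper's body (75 mm by 177 mm) begins 78 mm behind the grasp point.
Start: joints at [-1.278, 0.207, 1.542, -0, 1.393, -0.15], TCP at [0.247, -0.519, 0.181] pointing down, gripper open.
Joint ranges: [-2.73, 2.73], [-0.86, 2.22], [0.23, 2.46], [-1.11, 4.25], [0.08, 2.63], [-2.82, 2.82]. Speed limits (rad/s): [2.79, 2.79, 3.14, 3.14, 3.14, 3.14].

### API

Orientations are given as a unit quaternion [x, y, z, w].
In Python, from plant import state, snapshot, get_calibration, finish_job, tcp_to_grasp gives the robot as it stands.
- The arm moves only by the tool step_arm, never from a script. Its argument "deltas" is a list of rows, each a list of 7 numbers: the opening, from -1 (shut) to 1 (fully open), then the shift along the world's x, y, z in mm, then the turn, a rotation vector about the world's x, y, z in degrees. In form: [[grip, dx, dy, dz, ax, ay, az], ...]. A call has exactly 5 rows; each row shifts and turns the commanded pose from where the row before left it; what a row does not reach is not made up. A row lasts 1/10 s, in which the tool goes at most 50 mm and 8.59 degrees, less where a joint would pass 70% of its speed; a pose out of reach is approached as far as the arm can. A call with a gripper value outside its range is refused whole. The fingers move at their own pace and stop on an object; the grip force is fixed at half the most. Time passes only in rows, so rows that do not move let the fingers close, or fill a call up. It gives the time, the measured TCP pose, the force, the opening and the grip force at its end, in the units of the state.
- state(): the state, without advancing time (a new reading comes with each control period).
- snapshot(name): name is "scene" or "side" or "wrist"; returns the picture (480x640x3 uint8, red, green, blue); there is no depth.
- get_calibration(name): a dict with "intrinsics" (3x3 intrinsics, pixels), "distortion" ([k1, k2, p1, p2, k3] as OpenCV has them; the pictures are not rectified), "view" (4x4, takes a point from world to camera coordinates). Camera axes: x right, y up, looking along -z (the intrinsics and any distortion apply to the point x, -y, -z); pixel columns grow to the right and rows downward; lengths in m; the calibration is good to about 2 mm. A picture is of the moment at which its call begins: read the wrist's pose just before it. get_calibration takes no time and is no camera call; for the wrist camera it gives the pose at the moment of the call.
- finish_job(): hands the job in; it is judged then, once.
The state is a dict: "t": time; "joint_positions": joint angles; "qvel": joint speeds; "tau": joint torques, N m; "ee_pos": TCP position; "ee_rot": TCP orientation; "contact_force": force on the tool from outside, world axes, zero at the start; "ft_torque": the same for the moment, N m; "finger_gap": finger opening in m; "grip_force": force on a finger pad.
Only numpy, scipy, OpenCV 4.12 (cv2) and the standard library are available. Lean on these libraries where they do the work, as an engineer would, in place of code of your own. Each camera call takes 0.05 s, during which the arm holds its last target. There are 200 camera calls.

## Working session

There is one attempt and no reset: what is moved stays moved. The work goes in short steps, Python scripts to look and compute and a tool call to move; the robot and the scene stay as the last step left them, time stands still between calls to the robot, and variables do not carry over. Pictures are saved under pics/ and viewed, at most 10 in all, crops included, and the job is handed in when it is done.

Besides the shell and the picture viewer there is one more tool, called by a JSON object that holds its "method" and its "body", one argument or row to a line. step_arm: Moves the arm, as the interface text tells. Its arguments: {"type":"object","properties":{"deltas":{"type":"array","items":{"type":"array","items":{"type":"number"}}}},"required":["deltas"]}

```bash
ls; mkdir -p pics; python3 - <<'E'
from plant import *
import cv2,numpy as np
for n in ["scene","side","wrist"]:
    im=snapshot(n); cv2.imwrite(f"pics/{n}0.png",im[:,:,::-1])
    c=get_calibration(n); print(n,np.round(c["intrinsics"],1).tolist(),c["distortion"],np.round(c["view"],3).tolist())
print(state(),tcp_to_grasp)
a=cv2.imread("pics/scene0.png")
E
```

```text
pics
scene [[503.5, 0.0, 309.0], [0.0, 503.5, 239.4], [0.0, 0.0, 1.0]] [-0.13733484  0.          0.          0.          0.        ] [[0.175, 0.984, 0.02, -0.108], [-0.623, 0.095, 0.776, 0.318], [0.762, -0.149, 0.63, -1.577], [0.0, 0.0, 0.0, 1.0]]
side [[528.1, 0.0, 314.6], [0.0, 528.1, 233.7], [0.0, 0.0, 1.0]] [-0.00086964  0.          0.          0.          0.        ] [[-0.769, -0.639, 0.0, 0.468], [0.36, -0.433, 0.827, -0.312], [-0.528, 0.636, 0.563, -0.606], [0.0, 0.0, 0.0, 1.0]]
wrist [[409.4, 0.0, 324.0], [0.0, 409.4, 237.5], [0.0, 0.0, 1.0]] [-0.04645586  0.          0.          0.          0.        ] [[0.43, -0.903, -0.002, -0.575], [0.873, 0.416, -0.254, 0.027], [0.23, 0.108, 0.967, -0.392], [0.0, 0.0, 0.0, 1.0]]
{'t': 0.15, 'joint_positions': array([-1.27747983e+00,  2.07273268e-01,  1.54260487e+00, -1.10839492e-05,
        1.39353265e+00, -1.50465505e-01]), 'qvel': array([ 2.25240266e-04, -3.75174690e-03, -4.72565136e-03,  5.80026546e-04,
       -9.10270213e-04,  8.04550172e-06]), 'tau': array([ 6.11691867e-04, -3.71310675e+01, -2.81812119e+01,  6.99442928e-02,
        3.27083166e-02, -9.27815631e-05]), 'ee_pos': array([ 0.24668705, -0.51864491,  0.1800397 ]), 'ee_rot': array([ 9.75482413e-01,  2.20075521e-01, -7.03158028e-05, -9.06361333e-04]), 'contact_force': array([0.28385937, 0.39111833, 0.88546138]), 'ft_torque': array([0.06798915, 0.00729823, 0.00845005]), 'grip_force': 0.0, 'finger_gap': 0.09380086489350765} 0.0188
```

View pics/scene0.png

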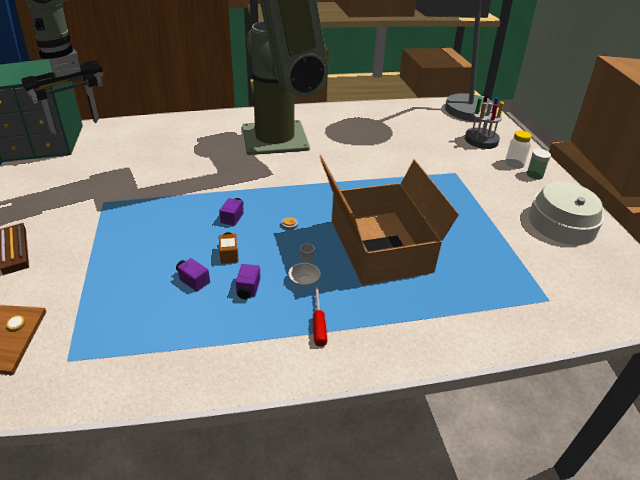

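View pics/side0.png

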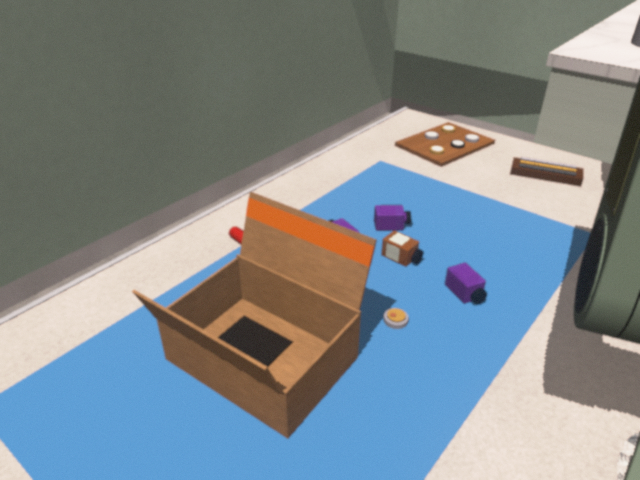

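The scene view shows the amber bottle at (228,248) with its cap towards the robot, among purple look-alikes at (231,210), (193,274) and (248,280). The carton is at (385,230), with the pad visible at (383,243). The side view shows the bottle at (400,249), the striped flap at (310,235) and the narrow flap near (210,340).

```bash
cat > h.py <<'E'
import cv2,numpy as np
from plant import *
def rays(n,uv,c=None):
    c=c or get_calibration(n); V=np.array(c["view"]);K=np.array(c["intrinsics"])
    p=cv2.undistortPoints(np.float64(uv).reshape(-1,1,2),K,np.array(c["distortion"]))[:,0]
    d=np.c_[p[:,0],-p[:,1],-np.ones(len(p))]@V[:3,:3]
    return -V[:3,:3].T@V[:3,3],d
def onz(n,uv,z,c=None):
    o,d=rays(n,uv,c); return o+d*((z-o[2])/d[:,2])[:,None]
def tri(u1,u2,n1="scene",n2="side",c1=None,c2=None):
    o1,d1=rays(n1,[u1],c1);o2,d2=rays(n2,[u2],c2);d1=d1[0]/np.linalg.norm(d1);d2=d2[0]/np.linalg.norm(d2)
    s=np.linalg.lstsq(np.c_[d1,-d2],o2-o1,rcond=None)[0]
    a,b=o1+s[0]*d1,o2+s[1]*d2
    return (a+b)/2,np.linalg.norm(a-b)
def proj(n,P,c=None):
    c=c or get_calibration(n); V=np.array(c["view"]);q=np.atleast_2d(P)@V[:3,:3].T+V[:3,3]
    return cv2.projectPoints(q*[1,-1,-1],np.zeros(3),np.zeros(3),np.array(c["intrinsics"]),np.array(c["distortion"]))[0][:,0]
def blobs(im,lo,hi,amin=30):
    m=cv2.inRange(cv2.cvtColor(im,cv2.COLOR_RGB2HSV),lo,hi)
    return [k for k in cv2.findContours(m,cv2.RETR_EXTERNAL,cv2.CHAIN_APPROX_NONE)[0] if cv2.contourArea(k)>amin]
E
python3 - <<'E'
import cv2,numpy as np
from h import *
S=cv2.imread("pics/scene0.png")[:,:,::-1].copy();D=cv2.imread("pics/side0.png")[:,:,::-1].copy()
np.set_printoptions(precision=4,suppress=True)
for n,im in(("scene",S),("side",D)):
    for nm,lo,hi,z in(("purple",(130,80,40),(165,255,255),.02),("amber",(5,120,50),(18,255,255),.02)):
        for k in blobs(im,lo,hi,80):
            m=cv2.moments(k);u=[m["m10"]/m["m00"],m["m01"]/m["m00"]]
            if cv2.contourArea(k)<3000:print(n,nm,np.round(u),cv2.contourArea(k),onz(n,[u],z)[0])
a=cv2.resize(S[225:270,205:255],(400,360),interpolation=cv2.INTER_NEAREST)
b=cv2.resize(D[225:270,375:425],(400,360),interpolation=cv2.INTER_NEAREST)
c=cv2.resize(S[145:290,310:470],(400,240*400//400+0),interpolation=cv2.INTER_CUBIC)
d=cv2.resize(D[185:445,125:385],(400,240),interpolation=cv2.INTER_CUBIC)
cv2.imwrite("pics/c1.png",np.vstack([np.hstack([a,b]),np.hstack([c,d])])[:,:,::-1])
E
```

```text
scene purple [248. 277.] 484.0 [ 0.6435 -0.1346  0.02  ]
scene purple [193. 274.] 654.0 [ 0.6152 -0.2492  0.02  ]
scene purple [231. 211.] 445.5 [ 0.4004 -0.1568  0.02  ]
scene amber [ 16. 333.] 1963.5 [ 0.7354 -0.5944  0.02  ]
scene amber [228. 248.] 441.0 [ 0.54   -0.1722  0.02  ]
scene amber [ 15. 246.] 643.5 [ 0.4585 -0.6693  0.02  ]
scene amber [ 82. 102.] 299.0 [-0.3621 -0.6575  0.02  ]
scene amber [315.  96.] 246.0 [-0.2626  0.1771  0.02  ]
scene amber [435.  72.] 2883.5 [-0.4643  0.7203  0.02  ]
scene amber [376.   8.] 1214.5 [-1.5079  0.7751  0.02  ]
scene amber [28. 29.] 588.0 [-1.4664 -1.1743  0.02  ]
side purple [464. 281.] 848.5 [ 0.4058 -0.1572  0.02  ]
side purple [344. 224.] 89.0 [ 0.671  -0.1677  0.02  ]
side purple [390. 217.] 642.0 [ 0.6144 -0.2473  0.02  ]
side amber [396. 315.] 134.5 [ 0.4494 -0.0103  0.02  ]
side amber [404. 249.] 204.0 [ 0.5344 -0.1729  0.02  ]
side amber [551. 167.] 149.0 [ 0.4415 -0.684   0.02  ]
side amber [443. 145.] 1638.0 [ 0.7007 -0.6311  0.02  ]
```

View pics/c1.png

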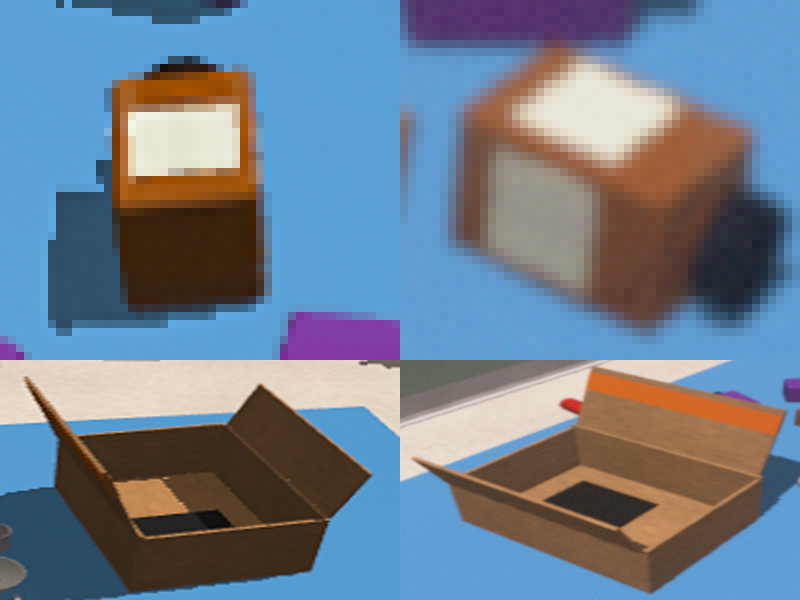

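```bash
python3 - <<'E'
from h import *
np.set_printoptions(precision=4,suppress=True)
sc=[(219.1,234.4),(236.5,234),(237.2,250),(219.1,250.9)];sd=[(418.75,241.25),(405,248.1),(383.75,238.1),(395,230.6)]
for a,b in zip(sc,sd): print("bottle",*tri(a,b),onz("scene",[a],.04)[0],onz("side",[b],.04)[0])
D=cv2.imread("pics/side0.png")[:,:,::-1].copy()
m=cv2.inRange(D[300:380,200:310],(0,0,0),(55,50,50))
k=max(cv2.findContours(m,0,cv2.CHAIN_APPROX_NONE)[0],key=cv2.contourArea)+np.array([200,300])
q=cv2.approxPolyDP(k,5,True)[:,0];print(q.tolist());P=onz("side",q,.007);print("pad",P,np.linalg.norm(P-np.roll(P,1,0),axis=1),P.mean(0))
print("orange/edge rim side: -x-y",onz("side",[(362.3,309.6),(240.7,258.7)],.094))
print("rim scene +x+y,+x-y,-x+y,",onz("scene",[(442,241.7),(364,253.8),(402,185.5)],.09))
print("bottom +x-y,+x+y",onz("scene",[(364,284),(434.8,271.9)],0), "side -x+y bottom",onz("side",[(287.5,436.3)],0))
o=[];
print("wide edge",tri((320.5,155.5),(375.3,241.3)))
print("narrow edge pts",tri((458,214),(134.8,291.2)),tri((414,161),(287,385)))
S=cv2.imread("pics/scene0.png")[:,:,::-1].copy()
for nm,lo,hi,z in(("dish/grey",(0,0,90),(40,40,200),.02),("red",(0,150,80),(4,255,255),.01)):
  for k in blobs(S[200:350,200:345].copy(),lo,hi,30):
    x,y,w,h=cv2.boundingRect(k);print(nm,x+200,y+200,w,h,onz("scene",[(x+200+w/2,y+200+h/2)],z)[0])
print("movement",onz("scene",[(289,223)],.01))
E
```

```text
bottle [ 0.5136 -0.1878  0.0388] 0.0019103048359807556 [ 0.514  -0.1885  0.04  ] [ 0.5129 -0.1849  0.04  ]
bottle [ 0.5202 -0.1493  0.0411] 0.0005833010121142254 [ 0.5185 -0.1494  0.04  ] [ 0.5209 -0.1502  0.04  ]
bottle [ 0.5699 -0.1528  0.0376] 0.003487156769146332 [ 0.5747 -0.1516  0.04  ] [ 0.5681 -0.1522  0.04  ]
bottle [ 0.5679 -0.1909  0.0368] 0.0001178908610807688 [ 0.5718 -0.1907  0.04  ] [ 0.5656 -0.1868  0.04  ]
[[221, 336], [267, 364], [289, 342], [245, 318]]
pad [[0.6385 0.1906 0.007 ]
 [0.5443 0.1859 0.007 ]
 [0.549  0.1327 0.007 ]
 [0.6389 0.1388 0.007 ]] [0.0518 0.0943 0.0534 0.0901] [0.5927 0.162  0.007 ]
orange/edge rim side: -x-y [[0.4532 0.0822 0.094 ]
 [0.6704 0.1089 0.094 ]]
rim scene +x+y,+x-y,-x+y, [[0.6725 0.2724 0.09  ]
 [0.6848 0.0988 0.09  ]
 [0.4526 0.2568 0.09  ]]
bottom +x-y,+x+y [[0.6807 0.1084 0.    ]
 [0.6688 0.2748 0.    ]] side -x+y bottom [[0.4441 0.2523 0.    ]]
wide edge (array([0.4595, 0.0508, 0.1917]), np.float64(0.001508968823965193))
narrow edge pts (array([0.6641, 0.2976, 0.1536]), np.float64(0.0020869483141396136)) (array([0.4208, 0.2835, 0.1414]), np.float64(0.015514541474562774))
dish/grey 290 263 30 22 [ 0.6512 -0.0149  0.02  ]
red 314 310 13 33 [ 0.7914 -0.0086  0.01  ]
movement [[ 0.4566 -0.0206  0.01  ]]
```

{"method": "step_arm", "body": {
  "deltas": [
    [1,22,35,0,0,0,-5.8],
    [1,22,35,0,0,0,-5.8],
    [1,22,35,0,0,0,-5.8],
    [1,22,35,0,0,0,-5.8],
    [1,22,35,0,0,0,-5.8]
  ]
}}

```text
t: 0.65
ee_pos: [0.3573, -0.3426, 0.1806]
ee_rot: [0.999, -0.034, -0.0, -0.0]
contact_force: [0.2, 0.2, 0.5]
finger_gap: 0.0942
grip_force: 0.0
```

{"method": "step_arm", "body": {
  "deltas": [
    [1,22,35,0,0,0,0],
    [1,22,35,0,0,0,0],
    [1,22,35,0,0,0,0],
    [1,22,35,0,0,0,0],
    [1,22,35,0,0,0,0]
  ]
}}

```text
t: 1.15
ee_pos: [0.4673, -0.1676, 0.1808]
ee_rot: [1.0, -0.031, -0.0, -0.0]
contact_force: [0.5, 0.3, -0.5]
finger_gap: 0.0938
grip_force: 0.0
```

```bash
cat >> h.py <<'E'
from scipy.spatial.transform import Rotation as Ro
np.set_printoptions(precision=4,suppress=True)
def Rt(yang,tilt,hd):  # closing-axis heading deg, tilt deg towards heading hd
    z=np.array([np.sin(np.radians(tilt))*np.cos(np.radians(hd)),np.sin(np.radians(tilt))*np.sin(np.radians(hd)),-np.cos(np.radians(tilt))])
    y=np.array([np.cos(np.radians(yang)),np.sin(np.radians(yang)),0.]);y-=y@z*z;y/=np.linalg.norm(y)
    return Ro.from_matrix(np.c_[np.cross(y,z),y,z])
def need(p,R):
    s=state();print("now",s["ee_pos"],"d mm",np.round((np.array(p)-s["ee_pos"])*1e3,1),"rot",np.round((R*Ro.from_quat(s["ee_rot"]).inv()).as_rotvec(degrees=True),1),"F",s["contact_force"],"q",np.round(s["joint_positions"],2),"gap",s["finger_gap"],s["grip_force"])
E
python3 - <<'E'
from h import *
need((.477,-.166,.085),Rt(-93.6,45,-3.6))
im=snapshot("wrist");cv2.imwrite("pics/w1.png",im[:,:,::-1])
E
```

```text
now [ 0.4673 -0.1676  0.1808] d mm [  9.7   1.6 -95.8] rot [ -2.8 -44.9  -0. ] F [ 0.4715  0.3044 -0.5245] q [-0.52  0.04  1.73 -0.    1.37  1.11] gap 0.0937805155859686 0.0
```

View pics/w1.png

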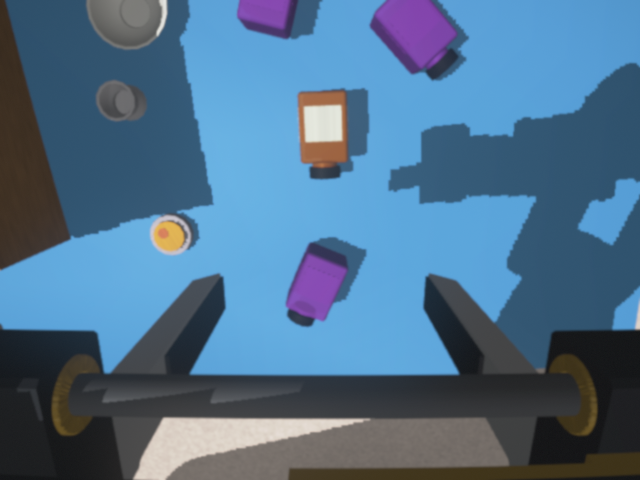

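Wrist view: the bottle's top face spans (299,91) to (348,163), with the cap at (324,171). A purple look-alike is at (316,283), on the robot side.

```bash
python3 - <<'E'
from h import *
im=cv2.imread("pics/w1.png")[:,:,::-1].copy()
for k in blobs(im[60:200,270:380].copy(),(5,110,60),(20,255,255),300):
    k=cv2.convexHull(k)+np.array([270,60]);k=k[k[:,0,1]<162.5]
    P=onz("wrist",k.reshape(-1,2),.04);r=cv2.minAreaRect(np.float32(P[:,:2]*1000));print(r,cv2.boundingRect(k))
for k in blobs(im[200:340,250:380].copy(),(130,80,40),(165,255,255),300):
    P=onz("wrist",k.reshape(-1,2)+[250,200],.04);print("purple",P.min(0),P.max(0))
E
```

```text
((546.3422241210938, -165.5509796142578), (37.57817840576172, 55.29039001464844), 88.16099548339844) (299, 92, 48, 70)
purple [ 0.3757 -0.1791  0.04  ] [ 0.44   -0.1237  0.04  ]
```

{"method": "step_arm", "body": {
  "deltas": [
    [1,2,0,-10,-0.5,-7.5,0],
    [1,2,0,-10,-0.5,-7.5,0],
    [1,2,0,-10,-0.5,-7.5,0],
    [1,2,0,-10,-0.5,-7.5,0],
    [1,2,0,-10,-0.5,-7.5,0]
  ]
}}

```text
t: 1.7
ee_pos: [0.4763, -0.1679, 0.1319]
ee_rot: [0.949, -0.028, 0.314, 0.01]
contact_force: [0.6, 1.0, -0.1]
finger_gap: 0.0937
grip_force: 0.0
```

{"method": "step_arm", "body": {
  "deltas": [
    [1,2,0,-17,-0.5,-7.5,0.6],
    [1,2,0,-17,0,0,0],
    [1,2,0,-17,0,0,0],
    [1,10,0,-10,0,0,0],
    [1,10,0,-10,0,0,0]
  ]
}}

```text
t: 2.2
ee_pos: [0.5029, -0.1654, 0.0665]
ee_rot: [0.937, -0.022, 0.348, 0.004]
contact_force: [0.2, 0.1, 0.6]
finger_gap: 0.0943
grip_force: 0.0
```

```bash
python3 - <<'E'
from h import *
need((.552,-.168,.0115),Rt(-93,45,-3))
im=snapshot("side");cv2.imwrite("pics/s2.png",cv2.resize(im[150:350,330:530],(600,600))[:,:,::-1])
E
```

```text
now [ 0.5029 -0.1654  0.0665] d mm [ 49.1  -2.6 -55. ] rot [-0.6 -4.2 -0.4] F [0.1901 0.1252 0.5959] q [-0.82 -0.06  2.33  1.02  0.57 -0.  ] gap 0.09425342449886633 0.0
```

View pics/s2.png

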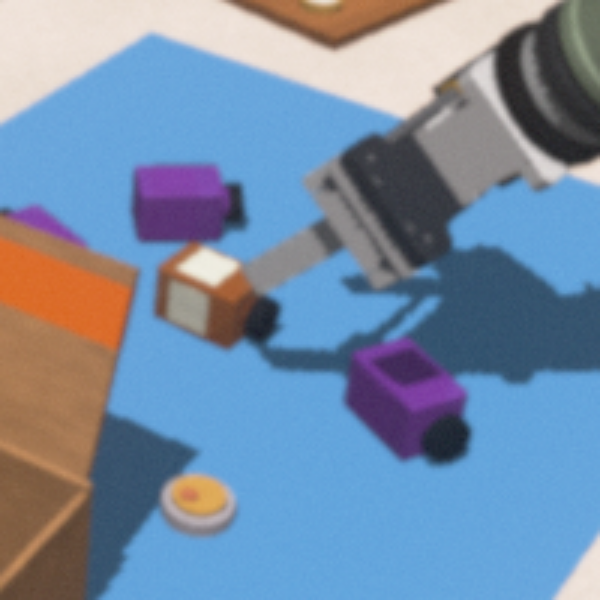

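The fingers are on line with the bottle and above it, clear of the purple one. The tilt has settled at about 41°, which is fine.

{"method": "step_arm", "body": {
  "deltas": [
    [1,10,-0.5,-11,0,0,0],
    [1,10,-0.5,-11,0,0,0],
    [1,10,-0.5,-11,0,0,0],
    [1,9,-0.5,-11,0,0,0],
    [1,9,-0.5,-11,0,0,0]
  ]
}}

```text
t: 2.75
ee_pos: [0.5516, -0.1679, 0.0123]
ee_rot: [0.937, -0.022, 0.349, 0.004]
contact_force: [0.1, -0.2, -0.2]
finger_gap: 0.0941
grip_force: 0.0
```

```bash
python3 - <<'E'
from h import *
need((.5513,-.168,.0108),Rt(-93,41,-3))
E
```

```text
now [ 0.5516 -0.1679  0.0123] d mm [-0.3 -0.1 -1.5] rot [-0.4 -0.2 -0.5] F [ 0.0667 -0.1741 -0.2137] q [-0.72  0.19  2.24  1.31  0.44 -0.26] gap 0.09414734181406667 0.0
```

{"method": "step_arm", "body": {
  "deltas": [
    [-1,0,0,0,0,0,0],
    [-1,0,0,0,0,0,0],
    [-1,0,0,0,0,0,0],
    [-1,0,0,0,0,0,0],
    [-1,0,0,0,0,0,0]
  ]
}}

```text
t: 3.25
ee_pos: [0.5514, -0.168, 0.0131]
ee_rot: [0.937, -0.022, 0.349, 0.005]
contact_force: [0.9, 0.7, 0.4]
finger_gap: 0.0577
grip_force: 0.0
```

{"method": "step_arm", "body": {
  "deltas": [
    [-1,0,0,10,0,0,0],
    [-1,0,0,20,0,0,0],
    [-1,0,0,25,0,0,0],
    [-1,0,0,30,0,0,0],
    [-1,0,0,25,0,0,0]
  ]
}}

```text
t: 3.75
ee_pos: [0.5511, -0.1679, 0.124]
ee_rot: [0.937, -0.022, 0.349, 0.005]
contact_force: [0.7, -0.2, -0.5]
finger_gap: 0.0175
grip_force: 0.0
```

I lifted before the slow fingers had closed. I'll reopen and check that the bottle hasn't moved.

{"method": "step_arm", "body": {
  "deltas": [
    [1,0,0,0,0,0,0],
    [1,0,0,0,0,0,0],
    [1,0,0,0,0,0,0],
    [1,0,0,0,0,0,0],
    [1,0,0,0,0,0,0]
  ]
}}

```text
t: 4.25
ee_pos: [0.5505, -0.167, 0.1206]
ee_rot: [0.937, -0.022, 0.347, 0.003]
contact_force: [0.7, 0.1, -0.9]
finger_gap: 0.0539
grip_force: 0.0
```

{"method": "step_arm", "body": {
  "deltas": [
    [1,0,0,0,0,0,0],
    [1,0,0,0,0,0,0],
    [1,0,0,0,0,0,0],
    [1,0,0,0,0,0,0],
    [1,0,0,0,0,0,0]
  ]
}}

```text
t: 4.75
ee_pos: [0.5513, -0.1677, 0.1224]
ee_rot: [0.937, -0.022, 0.348, 0.004]
contact_force: [0.0, 0.7, 0.1]
finger_gap: 0.0927
grip_force: 0.0
```

```bash
python3 - <<'E'
from h import *
need((.5513,-.168,.0108),Rt(-93,41,-3))
im=snapshot("side");cv2.imwrite("pics/s3.png",im[:,:,::-1]);A=cv2.imread("pics/side0.png")[:,:,::-1]
for q in (A,im):
  for k in blobs(q[225:270,375:425].copy(),(0,0,150),(40,60,255),20): print(cv2.boundingRect(k),cv2.contourArea(k))
E
```

```text
now [ 0.5513 -0.1677  0.1224] d mm [  -0.    -0.3 -111.6] rot [-0.4 -0.2 -0.5] F [0.0366 0.6582 0.1035] q [-0.72 -0.09  2.2   0.81  0.61  0.32] gap 0.09267831764793426 0.0
(12, 20, 11, 15) 71.5
(15, 7, 20, 13) 125.5
(11, 19, 12, 16) 115.0
(15, 7, 15, 13) 83.5
```

{"method": "step_arm", "body": {
  "deltas": [
    [1,0,0,-25,0,0,0],
    [1,0,0,-25,0,0,0],
    [1,0,0,-25,0,0,0],
    [1,0,0,-20,0,0,0],
    [1,0,0,-15,0,0,0]
  ]
}}

```text
t: 5.3
ee_pos: [0.5508, -0.1675, 0.011]
ee_rot: [0.937, -0.022, 0.348, 0.004]
contact_force: [0.6, 0.2, -0.6]
finger_gap: 0.0936
grip_force: 0.0
```

{"method": "step_arm", "body": {
  "deltas": [
    [-1,0,0,0,0,0,0],
    [-1,0,0,0,0,0,0],
    [-1,0,0,0,0,0,0],
    [-1,0,0,0,0,0,0],
    [-1,0,0,0,0,0,0]
  ]
}}

```text
t: 5.8
ee_pos: [0.5519, -0.1682, 0.0135]
ee_rot: [0.937, -0.022, 0.349, 0.005]
contact_force: [0.3, 0.1, 0.1]
finger_gap: 0.0575
grip_force: 0.0
```

{"method": "step_arm", "body": {
  "deltas": [
    [-1,0,0,0,0,0,0],
    [-1,0,0,0,0,0,0],
    [-1,0,0,0,0,0,0],
    [-1,0,0,0,0,0,0],
    [-1,0,0,0,0,0,0]
  ]
}}

```text
t: 6.3
ee_pos: [0.5516, -0.1683, 0.0129]
ee_rot: [0.937, -0.022, 0.349, 0.005]
contact_force: [-3.3, -1.3, 5.2]
finger_gap: 0.0396
grip_force: 30.0
```

Gripped: gap 39.6 mm, 30 N. Next I lift and turn it upright.

{"method": "step_arm", "body": {
  "deltas": [
    [-1,0,0,10,0,0,0],
    [-1,0,0,20,0,0,0],
    [-1,0,0,30,0,0,0],
    [-1,0,0,35,0,0,0],
    [-1,0,0,25,0,0,0]
  ]
}}

```text
t: 6.8
ee_pos: [0.5507, -0.1671, 0.1331]
ee_rot: [0.937, -0.022, 0.348, 0.004]
contact_force: [0.4, -0.6, -1.4]
finger_gap: 0.0395
grip_force: 29.9
```

{"method": "step_arm", "body": {
  "deltas": [
    [-1,0,0,0,0.4,7.5,0],
    [-1,0,0,0,0.4,7.5,0],
    [-1,0,0,0,0.4,7.5,0],
    [-1,0,0,0,0.4,7.5,0],
    [-1,0,0,0,0.4,7.5,0]
  ]
}}

```text
t: 7.3
ee_pos: [0.5512, -0.1655, 0.132]
ee_rot: [0.999, -0.024, 0.042, -0.007]
contact_force: [-0.1, -0.7, -2.1]
finger_gap: 0.0396
grip_force: 29.9
```

{"method": "step_arm", "body": {
  "deltas": [
    [-1,0,0,0,0.4,7.5,0],
    [-1,0,0,0,0.4,7.5,0],
    [-1,0,0,0,0.4,7.5,0],
    [-1,0,0,0,0.4,7.5,0],
    [-1,0,0,0,0.4,7.5,0]
  ]
}}

```text
t: 7.8
ee_pos: [0.5522, -0.1655, 0.1317]
ee_rot: [0.959, -0.026, -0.282, -0.016]
contact_force: [0.3, 0.1, -2.6]
finger_gap: 0.0396
grip_force: 29.9
```

```bash
python3 - <<'E'
from h import *
need((.52-.0142,-.168,.036-.0123),Rt(-93,-49,-3))
E
```

```text
now [ 0.5522 -0.1655  0.1317] d mm [ -46.4   -2.5 -108. ] rot [-0.1 16.3  0.5] F [ 0.2949  0.0785 -2.6125] q [-0.35  0.71  1.06 -0.15  1.93  1.26] gap 0.03957484539300108 29.944244921207428
```

{"method": "step_arm", "body": {
  "deltas": [
    [-1,-5,0,-12,0,8.1,0.2],
    [-1,-5,0,-12,0,8.1,0.2],
    [-1,-5,0,-20,0,0,0],
    [-1,-5,0,-25,0,0,0],
    [-1,0,0,-18,0,0,0]
  ]
}}

```text
t: 8.3
ee_pos: [0.5301, -0.165, 0.041]
ee_rot: [0.91, -0.024, -0.414, -0.013]
contact_force: [-0.6, 0.4, -1.5]
finger_gap: 0.0396
grip_force: 29.9
```

```bash
python3 - <<'E'
from h import *
need((.532,-.168,.0227),Rt(-93,-49.1,-3))
im=snapshot("side");cv2.imwrite("pics/s4.png",cv2.resize(im[150:350,330:530],(600,600))[:,:,::-1])
E
```

```text
now [ 0.5301 -0.165   0.041 ] d mm [  1.9  -3.  -18.3] rot [-0.1  0.2  0.1] F [-0.5511  0.3927 -1.4742] q [-0.33  0.99  0.92 -0.23  2.06  1.28] gap 0.03959415985029266 29.945897161960602
```

View pics/s4.png

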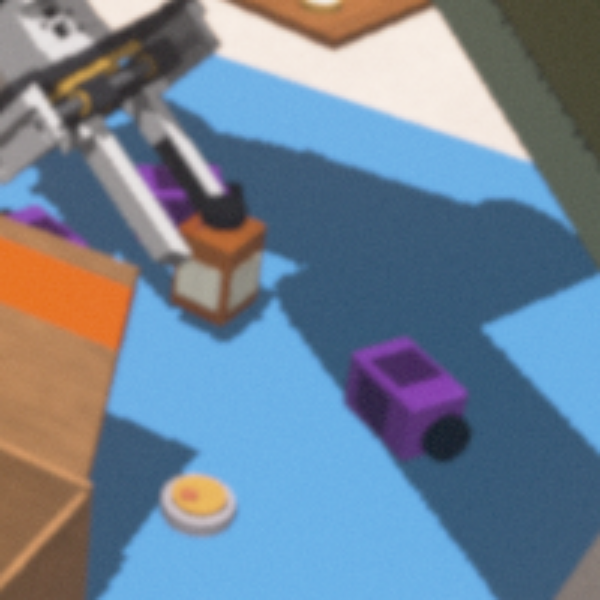

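The bottle hangs upright, cap up, just above the mat. I'll lower it gently.

{"method": "step_arm", "body": {
  "deltas": [
    [-1,0,0,-5,0,0,0],
    [-1,0,0,-4,0,0,0],
    [-1,0,0,-3,0,0,0],
    [-1,0,0,-2,0,0,0],
    [-1,0,0,-1,0,0,0]
  ]
}}

```text
t: 8.85
ee_pos: [0.5325, -0.166, 0.0308]
ee_rot: [0.911, -0.025, -0.411, -0.011]
contact_force: [-0.0, -0.3, -1.2]
finger_gap: 0.0396
grip_force: 29.9
```

{"method": "step_arm", "body": {
  "deltas": [
    [-1,0,0,-1,0,0,0],
    [-1,0,0,-1,0,0,0],
    [-1,0,0,0,0,0,0],
    [-1,0,0,0,0,0,0],
    [-1,0,0,0,0,0,0]
  ]
}}

```text
t: 9.35
ee_pos: [0.532, -0.1659, 0.0281]
ee_rot: [0.911, -0.025, -0.411, -0.012]
contact_force: [-0.0, -0.1, -0.8]
finger_gap: 0.0398
grip_force: 29.9
```

{"method": "step_arm", "body": {
  "deltas": [
    [-1,0,0,-1,0,0,0],
    [-1,0,0,-1,0,0,0],
    [-1,0,0,-1,0,0,0],
    [-1,0,0,0,0,0,0],
    [-1,0,0,0,0,0,0]
  ]
}}

```text
t: 9.85
ee_pos: [0.5319, -0.1659, 0.025]
ee_rot: [0.911, -0.025, -0.412, -0.012]
contact_force: [0.6, -0.5, -2.2]
finger_gap: 0.0396
grip_force: 29.9
```

{"method": "step_arm", "body": {
  "deltas": [
    [-1,0,0,-1,0,0,0],
    [-1,0,0,-1,0,0,0],
    [-1,0,0,0,0,0,0],
    [-1,0,0,0,0,0,0],
    [-1,0,0,0,0,0,0]
  ]
}}

```text
t: 10.35
ee_pos: [0.532, -0.1659, 0.0231]
ee_rot: [0.911, -0.025, -0.411, -0.012]
contact_force: [-0.5, 0.9, -1.8]
finger_gap: 0.0398
grip_force: 29.9
```

{"method": "step_arm", "body": {
  "deltas": [
    [-1,0,0,-1,0,0,0],
    [-1,0,0,-1,0,0,0],
    [-1,0,0,0,0,0,0],
    [-1,0,0,0,0,0,0],
    [-1,0,0,0,0,0,0]
  ]
}}

```text
t: 10.85
ee_pos: [0.5319, -0.1659, 0.0211]
ee_rot: [0.911, -0.025, -0.412, -0.012]
contact_force: [-0.5, -0.2, -1.6]
finger_gap: 0.04
grip_force: 29.9
```

{"method": "step_arm", "body": {
  "deltas": [
    [-1,0,0,-1,0,0,0],
    [-1,0,0,-1,0,0,0],
    [-1,0,0,0,0,0,0],
    [-1,0,0,0,0,0,0],
    [-1,0,0,0,0,0,0]
  ]
}}

```text
t: 11.35
ee_pos: [0.5323, -0.1659, 0.0207]
ee_rot: [0.911, -0.025, -0.412, -0.012]
contact_force: [1.2, 0.0, 5.7]
finger_gap: 0.0395
grip_force: 29.9
```

Touched down at 5.7 N. Opening now, then backing out along the tool axis.

{"method": "step_arm", "body": {
  "deltas": [
    [1,0,0,0,0,0,0],
    [1,0,0,0,0,0,0],
    [1,0,0,0,0,0,0],
    [1,0,0,0,0,0,0],
    [1,0,0,0,0,0,0]
  ]
}}

```text
t: 11.85
ee_pos: [0.5318, -0.1659, 0.0188]
ee_rot: [0.911, -0.025, -0.412, -0.012]
contact_force: [-0.4, 0.3, -0.6]
finger_gap: 0.0758
grip_force: 0.0
```

{"method": "step_arm", "body": {
  "deltas": [
    [1,8,0,7,0,0,0],
    [1,18,0,16,0,0,0],
    [1,25,0,22,0,0,0],
    [1,25,0,25,0,0,0],
    [1,15,0,30,0,0,0]
  ]
}}

```text
t: 12.35
ee_pos: [0.6234, -0.1655, 0.1187]
ee_rot: [0.911, -0.025, -0.412, -0.012]
contact_force: [1.0, 0.3, -0.8]
finger_gap: 0.0942
grip_force: 0.0
```

{"method": "step_arm", "body": {
  "deltas": [
    [1,0,0,20,-0.4,-8.2,0],
    [1,0,0,5,-0.4,-8.2,0],
    [1,0,0,0,-0.4,-8.2,0],
    [1,0,0,0,-0.4,-8.2,0],
    [1,0,0,0,-0.4,-8.2,0]
  ]
}}

```text
t: 12.85
ee_pos: [0.6241, -0.1662, 0.1457]
ee_rot: [0.998, -0.026, -0.062, -0.003]
contact_force: [0.0, -0.7, 0.1]
finger_gap: 0.0943
grip_force: 0.0
```

```bash
python3 - <<'E'
from h import *
need((.54,-.166,.13),Rt(-93,0,0))
c=get_calibration("wrist");im=snapshot("wrist");cv2.imwrite("pics/w5.png",im[:,:,::-1])
import json;json.dump({k:np.array(v).tolist() for k,v in c.items()},open("w5.json","w"))
E
```

```text
now [ 0.6241 -0.1662  0.1457] d mm [-84.1   0.2 -15.7] rot [-0.6 -7.1  0. ] F [ 0.0093 -0.6615  0.1305] q [-0.37  0.48  1.27 -0.04  1.52  1.25] gap 0.09433451932851594 0.0
```

View pics/w5.png

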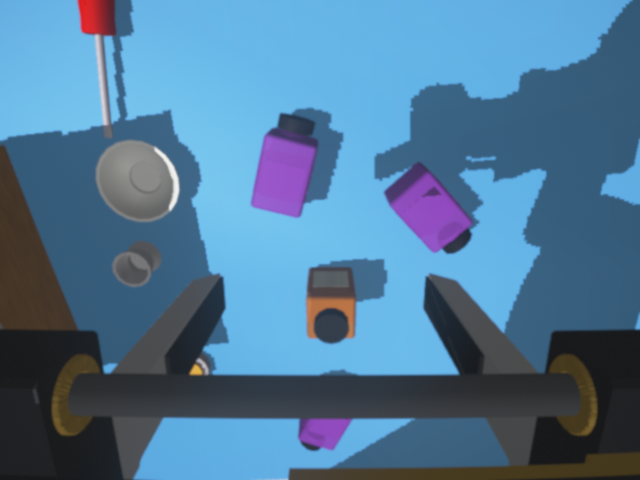

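The wrist view shows the bottle standing, cap at (332,325).

```bash
python3 - <<'E'
from h import *
import json
c={k:np.array(v) for k,v in json.load(open("w5.json")).items()}
im=cv2.imread("pics/w5.png")[:,:,::-1].copy()
print(onz("wrist",[(332,325)],.072,c), onz("wrist",[(308,341),(354,341),(355,291),(307,291)],.058,c))
need((.54,-.166,.13),Rt(-93,0,0))
E
```

```text
[[ 0.5422 -0.1683  0.072 ]] [[ 0.5181 -0.1475  0.058 ]
 [ 0.5161 -0.1856  0.058 ]
 [ 0.5633 -0.1875  0.058 ]
 [ 0.5652 -0.15    0.058 ]]
now [ 0.6154 -0.1639  0.1436] d mm [-75.4  -2.1 -13.6] rot [-0.8 -7.5  0.1] F [-2.3441  1.323  -3.1306] q [-0.38  0.47  1.29 -0.04  1.52  1.25] gap 0.09393278569830964 0.0
```

{"method": "step_arm", "body": {
  "deltas": [
    [1,-15,0,0,-0.6,-7.1,0],
    [1,-17,0,0,0,0,0],
    [1,-17,0,0,0,0,0],
    [1,-17,0,0,0,0,0],
    [1,-17,0,-5,0,0,0]
  ]
}}

```text
t: 13.4
ee_pos: [0.5398, -0.1662, 0.1398]
ee_rot: [1.0, -0.026, -0.004, -0.0]
contact_force: [0.1, 0.4, -0.2]
finger_gap: 0.0939
grip_force: 0.0
```

{"method": "step_arm", "body": {
  "deltas": [
    [1,1,-1,-25,0,0,0],
    [1,0,0,-28,0,0,0],
    [1,0,0,-28,0,0,0],
    [1,0,0,-22,0,0,0],
    [1,0,0,-12,0,0,0]
  ]
}}

```text
t: 13.9
ee_pos: [0.5395, -0.1662, 0.0217]
ee_rot: [1.0, -0.026, -0.006, -0.001]
contact_force: [-0.3, -0.4, -0.5]
finger_gap: 0.0936
grip_force: 0.0
```

{"method": "step_arm", "body": {
  "deltas": [
    [-1,0,0,0,0,0,0],
    [-1,0,0,0,0,0,0],
    [-1,0,0,0,0,0,0],
    [-1,0,0,0,0,0,0],
    [-1,0,0,0,0,0,0]
  ]
}}

```text
t: 14.4
ee_pos: [0.5418, -0.1673, 0.0251]
ee_rot: [1.0, -0.026, -0.003, -0.0]
contact_force: [-0.6, -0.4, 0.8]
finger_gap: 0.0578
grip_force: 0.0
```

{"method": "step_arm", "body": {
  "deltas": [
    [-1,0,0,0,0,0,0],
    [-1,0,0,0,0,0,0],
    [-1,0,0,0,0,0,0],
    [-1,0,0,0,0,0,0],
    [-1,0,0,0,0,0,0]
  ]
}}

```text
t: 14.9
ee_pos: [0.5411, -0.1669, 0.0243]
ee_rot: [1.0, -0.026, -0.004, -0.001]
contact_force: [-1.2, 0.5, 2.0]
finger_gap: 0.0397
grip_force: 30.0
```

{"method": "step_arm", "body": {
  "deltas": [
    [-1,0,0,25,0,0,0],
    [-1,0,0,45,0,0,0],
    [-1,0,0,50,0,0,0],
    [-1,0,0,50,0,0,0],
    [-1,0,0,50,0,0,0]
  ]
}}

```text
t: 15.4
ee_pos: [0.5402, -0.1665, 0.245]
ee_rot: [1.0, -0.026, -0.005, -0.001]
contact_force: [0.6, -0.8, -2.9]
finger_gap: 0.0395
grip_force: 30.0
```

{"method": "step_arm", "body": {
  "deltas": [
    [-1,3,15,10,0,0,8.1],
    [-1,4,25,0,0,0,8.1],
    [-1,5,30,0,0,0,8.1],
    [-1,5,30,0,0,0,8.1],
    [-1,5,30,0,0,0,8.1]
  ]
}}

```text
t: 15.9
ee_pos: [0.5625, -0.0357, 0.253]
ee_rot: [0.946, 0.324, -0.005, 0.0]
contact_force: [-0.0, 0.2, -2.2]
finger_gap: 0.0396
grip_force: 30.0
```

{"method": "step_arm", "body": {
  "deltas": [
    [-1,5,30,0,0,0,8.1],
    [-1,5,30,0,0,0,8.1],
    [-1,5,30,0,0,0,8.1],
    [-1,5,30,0,0,0,8.1],
    [-1,3,30,0,0,0,8.1]
  ]
}}

```text
t: 16.4
ee_pos: [0.5856, 0.1143, 0.2529]
ee_rot: [0.775, 0.631, -0.004, 0.002]
contact_force: [0.5, -0.7, -2.2]
finger_gap: 0.04
grip_force: 30.0
```

{"method": "step_arm", "body": {
  "deltas": [
    [-1,3,30,0,0,0,8.1],
    [-1,3,25,0,0,0,8.1],
    [-1,0,14,0,0,0,0],
    [-1,0,0,0,0,0,0],
    [-1,0,0,0,0,0,0]
  ]
}}

```text
t: 16.9
ee_pos: [0.5917, 0.1813, 0.2535]
ee_rot: [0.682, 0.732, -0.004, 0.003]
contact_force: [-0.3, -0.2, -1.5]
finger_gap: 0.0398
grip_force: 30.0
```

```bash
python3 - <<'E'
from h import *
import json
need((.592,.182,.031),Rt(5,0,0))
c=get_calibration("wrist");im=snapshot("wrist");cv2.imwrite("pics/w6.png",im[:,:,::-1])
json.dump({k:np.array(v).tolist() for k,v in c.items()},open("w6.json","w"))
E
```

```text
now [0.5917 0.1813 0.2535] d mm [   0.3    0.7 -222.5] rot [ 0.5 -0.1  0.9] F [-0.3093 -0.1903 -1.5385] q [ 0.16  0.26  1.33 -0.01  1.56  0.09] gap 0.03979113304508048 29.99135434627533
```

View pics/w6.png

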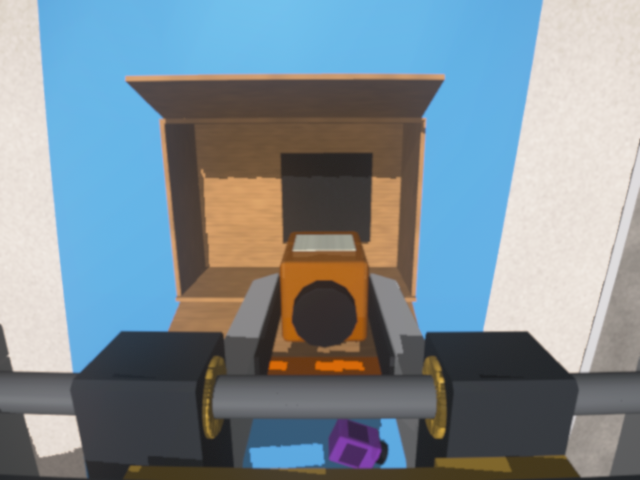

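The wrist view shows the pad at (281..372, 153..242) and the carton rim corners at (163,121), (424,121), (413,298) and (178,298). The flaps' free edges are at row 76 and under the bottle.

```bash
python3 - <<'E'
from h import *
import json
c={k:np.array(v) for k,v in json.load(open("w6.json")).items()}
P=onz("wrist",[(281,153),(372.5,153),(370.5,242),(283,242)],.007,c);print("pad",P,P.mean(0))
R=onz("wrist",[(163,121),(424,121)],.09,c);Q=onz("wrist",[(413,298),(178,298)],.094,c)
print("rim",R,Q);M=(R.mean(0)+Q.mean(0))/2;print("centre",M,np.degrees(np.arctan2(*(R[1]-R[0])[[1,0]])),np.degrees(np.arctan2(*(Q[0]-Q[1])[[1,0]])))
# narrow flap free edge ends: triangulate scene vs wrist
print(tri((458,214),(444,76),"scene","wrist",None,c),tri((414.5,161),(127,77),"scene","wrist",None,c))
E
```

```text
pad [[0.5415 0.225  0.007 ]
 [0.6404 0.2321 0.007 ]
 [0.6483 0.1322 0.007 ]
 [0.5483 0.125  0.007 ]] [0.5946 0.1785 0.007 ]
rim [[0.4454 0.2514 0.09  ]
 [0.6725 0.2672 0.09  ]] [[0.683  0.1033 0.094 ]
 [0.4566 0.0866 0.094 ]]
centre [0.5644 0.1771 0.092 ] 3.9810087788675776 4.206972424088132
(array([0.6673, 0.2967, 0.1558]), np.float64(0.00019012377885213269)) (array([0.4441, 0.2818, 0.1519]), np.float64(0.0013400141049752558))
```

{"method": "step_arm", "body": {
  "deltas": [
    [-1,3,-3,-35,0.4,0,0],
    [-1,0,0,-45,0,0,0],
    [-1,0,0,-45,0,0,0],
    [-1,0,0,-45,0,0,0],
    [-1,0,0,-35,0,0,0]
  ]
}}

```text
t: 17.45
ee_pos: [0.5936, 0.177, 0.0463]
ee_rot: [0.682, 0.731, -0.002, -0.001]
contact_force: [0.9, 0.1, -2.5]
finger_gap: 0.0397
grip_force: 30.0
```

{"method": "step_arm", "body": {
  "deltas": [
    [-1,0,0,-4,0,0,0],
    [-1,0,0,-2,0,0,0],
    [-1,0,0,-2,0,0,0],
    [-1,0,0,0,0,0,0],
    [-1,0,0,0,0,0,0]
  ]
}}

```text
t: 17.95
ee_pos: [0.5968, 0.1794, 0.0434]
ee_rot: [0.681, 0.732, 0.001, 0.001]
contact_force: [0.1, -0.4, -1.8]
finger_gap: 0.0396
grip_force: 30.0
```

{"method": "step_arm", "body": {
  "deltas": [
    [-1,-1,0,-3,0,0,0],
    [-1,-1,0,-3,0,0,0],
    [-1,0,0,-2,0,0,0],
    [-1,0,0,-1,0,0,0],
    [-1,0,0,0,0,0,0]
  ]
}}

```text
t: 18.45
ee_pos: [0.5927, 0.1791, 0.0317]
ee_rot: [0.681, 0.732, -0.001, -0.0]
contact_force: [-0.3, 0.2, -2.2]
finger_gap: 0.0396
grip_force: 30.0
```

{"method": "step_arm", "body": {
  "deltas": [
    [-1,0,0,-1,0,0,0],
    [-1,0,0,0,0,0,0],
    [-1,0,0,-1,0,0,0],
    [-1,0,0,0,0,0,0],
    [-1,0,0,0,0,0,0]
  ]
}}

```text
t: 18.95
ee_pos: [0.5931, 0.1795, 0.0313]
ee_rot: [0.681, 0.732, -0.0, 0.0]
contact_force: [-3.3, 1.2, 5.6]
finger_gap: 0.0397
grip_force: 30.0
```

The bottle is on the pad: contact at 5.6 N, at the expected height. Releasing and leaving straight up.

{"method": "step_arm", "body": {
  "deltas": [
    [1,0,0,0,0,0,0],
    [1,0,0,0,0,0,0],
    [1,0,0,0,0,0,0],
    [1,0,0,0,0,0,0],
    [1,0,0,0,0,0,0]
  ]
}}

```text
t: 19.45
ee_pos: [0.593, 0.1791, 0.0299]
ee_rot: [0.681, 0.732, -0.0, 0.0]
contact_force: [-0.1, 0.2, 0.8]
finger_gap: 0.0758
grip_force: 0.0
```

{"method": "step_arm", "body": {
  "deltas": [
    [0.8,0,0,15,0,0,0],
    [0.8,0,0,35,0,0,0],
    [0.8,0,0,50,0,0,0],
    [0.5,0,0,50,0,0,0],
    [-1,0,0,50,0,0,0]
  ]
}}

```text
t: 19.95
ee_pos: [0.5928, 0.1791, 0.2333]
ee_rot: [0.681, 0.732, 0.0, 0.001]
contact_force: [0.1, 0.2, -0.7]
finger_gap: 0.0721
grip_force: 0.0
```

{"method": "step_arm", "body": {
  "deltas": [
    [-1,0,0,30,0,0,0],
    [-1,-10,35,0,0,0,0],
    [-1,-10,35,0,0,0,0],
    [-1,-10,35,0,0,0,0],
    [-1,-9,35,0,0,0,0]
  ]
}}

```text
t: 20.45
ee_pos: [0.5536, 0.3203, 0.2617]
ee_rot: [0.681, 0.732, 0.0, 0.001]
contact_force: [0.3, -0.2, 0.5]
finger_gap: 0.0321
grip_force: 0.0
```

```bash
cat >> h.py <<'E'
C=np.array([.5645,.177]);ex=np.array([.9974,.0715]);ey=np.array([-.0715,.9974])
def L(X,Y,z): return np.r_[C+ex*X+ey*Y,z]
E
python3 - <<'E'
from h import *
need(L(0,.145,.125),Rt(4.1,0,0))
im=snapshot("scene");cv2.imwrite("pics/sc7.png",cv2.resize(im[90:300,280:500],(800,600*1))[:,:,::-1])
E
```

```text
now [0.5536 0.3203 0.2617] d mm [   0.5    1.3 -136.7] rot [ 0.   0.1 -0. ] F [ 0.2971 -0.2204  0.4959] q [ 0.39  0.3   1.27 -0.    1.58  0.32] gap 0.032058277565805884 0.0
```

View pics/sc7.png

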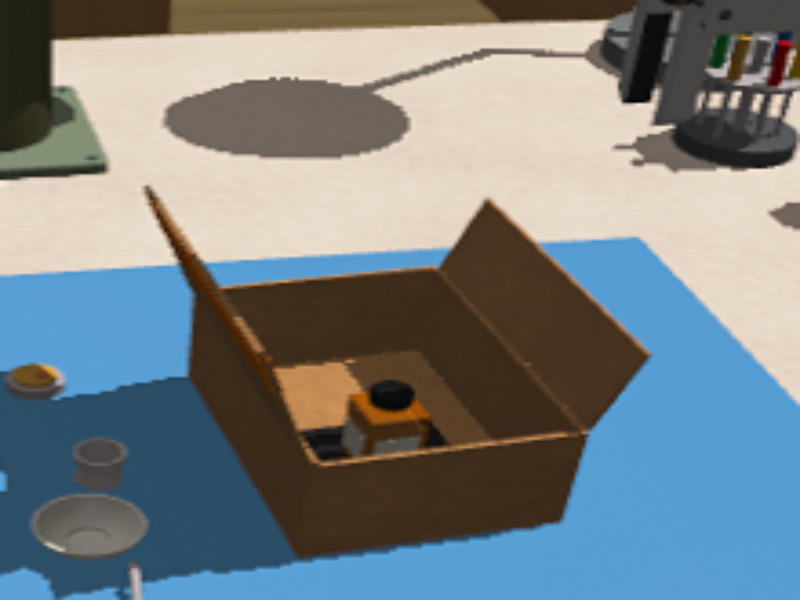

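The bottle stands on the pad with the cap up, and both flaps are untouched. Now the narrow flap.

{"method": "step_arm", "body": {
  "deltas": [
    [-1,0,0,-27,0,0,0],
    [-1,0,0,-30,0,0,0],
    [-1,0,0,-30,0,0,0],
    [-1,0,0,-30,0,0,0],
    [-1,0,0,-18,0,0,0]
  ]
}}

```text
t: 21.0
ee_pos: [0.5527, 0.3184, 0.1232]
ee_rot: [0.681, 0.732, -0.002, -0.0]
contact_force: [0.5, -0.1, 0.2]
finger_gap: 0.0002
grip_force: 0.0
```

{"method": "step_arm", "body": {
  "deltas": [
    [-1,1,-13,0,0,0,0],
    [-1,1,-13,0,0,0,0],
    [-1,1,-13,0,0,0,0],
    [-1,1,-13,0,0,0,0],
    [-1,1,-13,0,0,0,0]
  ]
}}

```text
t: 21.5
ee_pos: [0.5601, 0.2529, 0.1266]
ee_rot: [0.681, 0.732, 0.001, 0.001]
contact_force: [-0.5, 1.1, -0.2]
finger_gap: 0.0007
grip_force: 0.4
```

{"method": "step_arm", "body": {
  "deltas": [
    [-1,1,-12,-2,0,0,0],
    [-1,0,-8,-7,0,0,0],
    [-1,0,-6,-9,0,0,0],
    [-1,0,-4,-9,0,0,0],
    [-1,0,-1,-5,0,0,0]
  ]
}}

```text
t: 22.0
ee_pos: [0.559, 0.2224, 0.0912]
ee_rot: [0.681, 0.732, -0.002, -0.0]
contact_force: [1.0, -0.8, 0.5]
finger_gap: 0.0003
grip_force: 0.3
```

```bash
python3 - <<'E'
from h import *
need(L(0,.048,.093),Rt(4.1,0,0))
E
```

```text
now [0.559  0.2224 0.0912] d mm [2.1 2.5 1.8] rot [ 0.1 -0.2 -0.1] F [ 0.9691 -0.8483  0.4553] q [ 0.24  0.35  1.56 -0.    1.24  0.16] gap 0.00026633177056541814 0.2678187709534541
```

{"method": "step_arm", "body": {
  "deltas": [
    [-1,0,0,0,0,0,0],
    [-1,0,0,-1,0,0,0],
    [-1,0,0,-1,0,0,0],
    [-1,0,0,0,0,0,0],
    [-1,0,0,0,0,0,0]
  ]
}}

```text
t: 22.5
ee_pos: [0.5601, 0.2234, 0.0913]
ee_rot: [0.681, 0.733, -0.0, 0.0]
contact_force: [-0.5, 0.7, 1.0]
finger_gap: 0.0007
grip_force: 0.0
```

```bash
python3 - <<'E'
from h import *
need(L(0,.048,.093),Rt(4.1,0,0))
im=snapshot("side");cv2.imwrite("pics/s8.png",cv2.resize(im[170:450,100:420],(800,600))[:,:,::-1])
E
```

```text
now [0.5601 0.2234 0.0913] d mm [0.9 1.5 1.7] rot [ 0.   0.  -0.1] F [-0.4835  0.7036  0.9715] q [ 0.24  0.35  1.56 -0.    1.24  0.16] gap 0.0006957455786701204 0.0
```

View pics/s8.png

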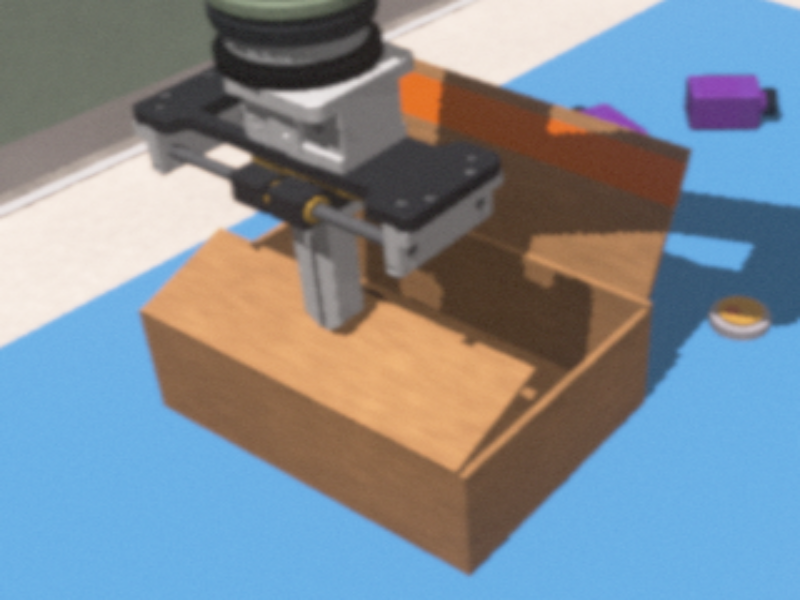

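The narrow flap is almost flat. I'll press on until the force rises.

{"method": "step_arm", "body": {
  "deltas": [
    [-1,0,0,-1,0,0,0],
    [-1,0,0,-1,0,0,0],
    [-1,0,0,-1,0,0,0],
    [-1,0,0,0,0,0,0],
    [-1,0,0,0,0,0,0]
  ]
}}

```text
t: 23.05
ee_pos: [0.56, 0.2231, 0.088]
ee_rot: [0.681, 0.732, -0.0, 0.0]
contact_force: [0.8, 0.8, 0.2]
finger_gap: 0.0005
grip_force: 0.1
```

{"method": "step_arm", "body": {
  "deltas": [
    [-1,0,0,-1,0,0,0],
    [-1,0,0,-1,0,0,0],
    [-1,0,0,0,0,0,0],
    [-1,0,0,0,0,0,0],
    [-1,0,0,0,0,0,0]
  ]
}}

```text
t: 23.55
ee_pos: [0.5599, 0.2231, 0.086]
ee_rot: [0.681, 0.732, -0.001, 0.0]
contact_force: [-0.4, 1.1, 0.1]
finger_gap: 0.0006
grip_force: 0.0
```

```bash
python3 - <<'E'
from h import *
need(L(0,.048,.093),Rt(4.1,0,0))
im=snapshot("side");S=snapshot("scene")
a=cv2.resize(im[260:420,140:340],(400,320),interpolation=2);b=cv2.resize(S[150:310,310:470],(400,400),interpolation=2)
cv2.imwrite("pics/s9.png",np.hstack([cv2.copyMakeBorder(a,0,80,0,0,0),b])[:,:,::-1])
cv2.imwrite("pics/s9full.png",im[:,:,::-1])
# expected side pixels of closed flap free-edge corners at angles 0, .1, with inner hinge
for ph in (0,.1,.2):
  print(ph,[np.round(proj("side",[L(x,.085-.07*np.cos(ph),.09+.07*np.sin(ph))])[0],1).tolist() for x in(-.112,.112)],[np.round(proj("scene",[L(x,.085-.07*np.cos(ph),.09+.07*np.sin(ph))])[0],1).tolist() for x in(-.112,.112)])
E
```

```text
now [0.5599 0.2231 0.086 ] d mm [1.2 1.8 7. ] rot [ 0.  -0.  -0.1] F [-0.4188  1.0842  0.088 ] q [ 0.24  0.36  1.56 -0.    1.23  0.16] gap 0.0005857180348549711 0.03092672968705301
0 [[316.9, 354.0], [194.1, 288.0]] [[373.1, 187.6], [409.9, 245.9]]
0.1 [[316.7, 350.4], [193.3, 284.5]] [[373.5, 185.1], [410.6, 243.2]]
0.2 [[316.3, 347.0], [192.1, 281.2]] [[374.2, 182.6], [411.5, 240.6]]
```

View pics/s9.png

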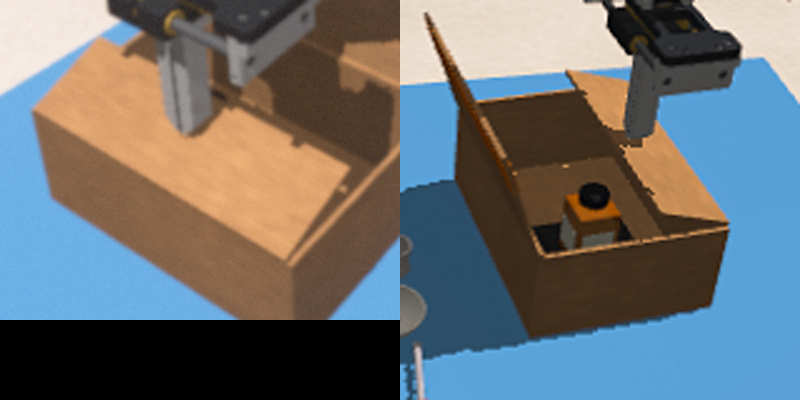

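```bash
python3 - <<'E'
from h import *
p=np.array([.5599,.2231,.086])
for dz in(0,.01,.02):print(dz,proj("side",p+[0,0,dz]),proj("scene",p+[0,0,dz]))
print(tri((406,208),(232.5,327.5)))
print(tri((400-400+310+(570-400)/2.5-0-0,150+70/2.5),(315,344)),tri((310+(660-400)/2.5,150+195/2.5),(190,280)))
for d in (0,-.002,.1):
  print(proj("side",[L(.112,.085,.09),L(-.112,.085,.09)]),proj("scene",[L(.112,.085,.09),L(-.112,.085,.09)]));break
E
```

```text
0 [[236.4398 334.2968]] [[402.6776 213.8714]]
0.01 [[235.8182 328.9152]] [[403.2773 210.2694]]
0.02 [[235.1867 323.447 ]] [[403.8822 206.6285]]
(array([0.5603, 0.2283, 0.1021]), np.float64(0.0004598916981709424))
(array([0.4494, 0.1927, 0.1156]), np.float64(0.0031246557181099648)) (array([0.6592, 0.212 , 0.1222]), np.float64(0.0051289133305580875))
[[157.187  314.3911]
 [282.8587 389.8412]] [[440.41   241.1144]
 [400.067  184.2793]]
```

The side view puts the flap at about 0.25 rad, with the fingertip lower than the flap, so the tip has slipped through without pressing. I'll raise it and press again nearer the free edge.

{"method": "step_arm", "body": {
  "deltas": [
    [-1,0,0,5,0,0,0],
    [-1,0,0,10,0,0,0],
    [-1,0,0,15,0,0,0],
    [-1,0,0,20,0,0,0],
    [-1,0,0,10,0,0,0]
  ]
}}

```text
t: 24.15
ee_pos: [0.5618, 0.2236, 0.1497]
ee_rot: [0.681, 0.732, 0.002, 0.002]
contact_force: [0.3, 0.4, 0.4]
finger_gap: 0.0006
grip_force: 0.0
```

```bash
cat >> h.py <<'E'
def edge_side(im,Xs,length,sgn,hy,hz):
    "angle of flap by brightness edge along predicted free-edge path"
    g=cv2.GaussianBlur(cv2.cvtColor(im,cv2.COLOR_RGB2GRAY),(3,3),0).astype(float)
E
python3 - <<'E'
from h import *
need(L(0,.030,.12),Rt(4.1,0,0))
im=snapshot("side");cv2.imwrite("pics/s10.png",cv2.resize(im[170:450,100:420],(800,600))[:,:,::-1])
E
```

```text
now [0.5618 0.2236 0.1497] d mm [  0.5 -16.7 -29.7] rot [-0.   0.3 -0.1] F [0.3244 0.3748 0.3722] q [ 0.24  0.29  1.5  -0.    1.34  0.16] gap 0.0006295039859157613 0.0
```

View pics/s10.png

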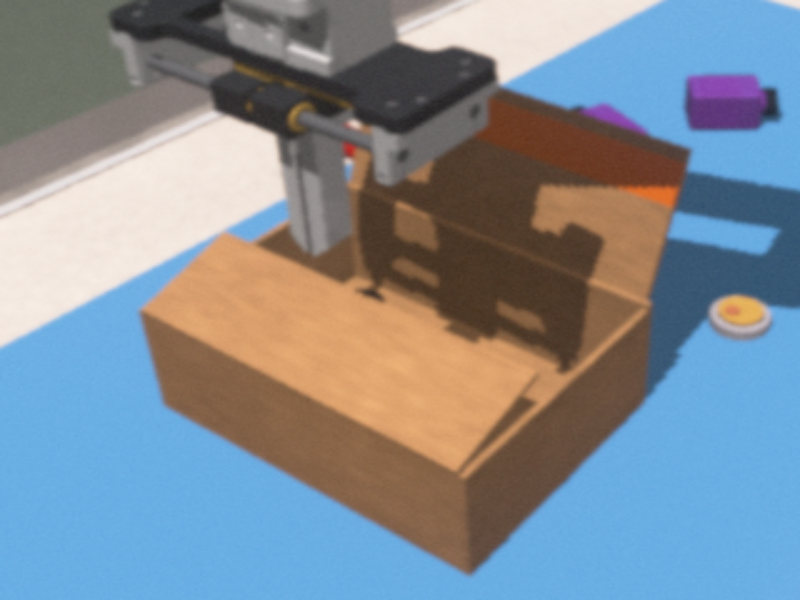

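The flap hasn't risen with the finger. I have now viewed 12 pictures, two over the allowance, so I'll view no more and measure the flap angle numerically instead.

```bash
sed -i '/^def edge_side/,$d' h.py; cat >> h.py <<'E'
def ang(n,uv,hy,hz,l,s):
    "free-edge pixel -> flap angle: ray meets the cylinder swept by the edge (s=+1 narrow, -1 wide)"
    o,d=rays(n,[uv]);d=d[0]
    f=lambda p:np.array([s*(hy-((p[:2]-C)@ey)),p[2]-hz])
    a=f(o);b=f(o+d)-a
    t=np.roots([b@b,2*a@b,a@a-l*l]); t=t[np.isreal(t)].real
    return [round(float(np.arctan2(*(a+b*k)[::-1])),3) for k in sorted(t)]
def edgerow(im,u,r0,r1):
    "row of the strongest brightening going down column u"
    g=cv2.GaussianBlur(cv2.cvtColor(im,cv2.COLOR_RGB2GRAY),(3,3),0)[r0:r1,u].astype(float)
    k=int(np.argmax(np.diff(g)));return r0+k+.5,round(float(np.diff(g).max()),1)
E
python3 - <<'E'
from h import *
im=snapshot("side")
for u in (255,275,285,295,305):
    r,s=edgerow(im,u,295,350);print(u,r,s,ang("side",(u,r),.085,.09,.07,1))
E
```

```text
255 304.5 15.0 []
275 317.5 16.0 []
285 327.5 24.0 [1.01, 0.322]
295 327.5 25.0 []
305 330.5 17.0 []
```

{"method": "step_arm", "body": {
  "deltas": [
    [-1,1,-8,0,0,0,0],
    [-1,1,-9,-4,0,0,0],
    [-1,0,0,-10,0,0,0],
    [-1,0,0,-10,0,0,0],
    [-1,0,0,-10,0,0,0]
  ]
}}

```text
t: 24.75
ee_pos: [0.5611, 0.2058, 0.11]
ee_rot: [0.681, 0.732, -0.001, -0.001]
contact_force: [-0.8, -0.1, 0.2]
finger_gap: 0.0004
grip_force: 0.0
```

{"method": "step_arm", "body": {
  "deltas": [
    [-1,0,0,-6,0,0,0],
    [-1,0,0,-6,0,0,0],
    [-1,0,0,-4,0,0,0],
    [-1,0,0,-3,0,0,0],
    [-1,0,0,0,0,0,0]
  ]
}}

```text
t: 25.25
ee_pos: [0.5618, 0.2062, 0.0927]
ee_rot: [0.681, 0.732, -0.001, 0.0]
contact_force: [-0.3, 1.2, 0.0]
finger_gap: 0.0001
grip_force: 0.0
```

```bash
python3 - <<'E'
from h import *
need(L(0,.030,.09),Rt(4.1,0,0))
im=snapshot("side")
for u in (255,275,285,295,305):
    r,s=edgerow(im,u,300,370);print(u,r,s,ang("side",(u,r),.085,.09,.07,1))
E
```

```text
now [0.5618 0.2062 0.0927] d mm [ 0.5  0.8 -2.7] rot [ 0.1 -0.  -0.1] F [-0.2967  1.1882  0.022 ] q [ 0.21  0.34  1.57 -0.    1.24  0.13] gap 7.275789398075299e-05 0.0
255 310.5 24.0 [0.95, 0.387]
275 322.5 24.0 [1.022, 0.309]
285 327.5 24.0 [1.01, 0.322]
295 332.5 25.0 [0.999, 0.335]
305 336.5 26.0 [0.936, 0.402]
```

{"method": "step_arm", "body": {
  "deltas": [
    [-1,0,0,10,0,0,0],
    [-1,0,5,10,0,0,0],
    [-1,0,0,10,0,0,0],
    [-1,0,0,5,0,0,0],
    [-1,0,0,0,0,0,0]
  ]
}}

```text
t: 25.8
ee_pos: [0.5632, 0.2115, 0.13]
ee_rot: [0.681, 0.732, 0.001, 0.001]
contact_force: [-0.5, -0.7, -0.6]
finger_gap: 0.0006
grip_force: 0.0
```

{"method": "step_arm", "body": {
  "deltas": [
    [-1,0,0,-2,0,0,0],
    [-1,0,0,-2,0,0,0],
    [-1,0,0,-2,0,0,0],
    [-1,0,0,-2,0,0,0],
    [-1,0,0,-2,0,0,0]
  ]
}}

```text
t: 26.3
ee_pos: [0.5617, 0.211, 0.1174]
ee_rot: [0.681, 0.732, -0.001, -0.0]
contact_force: [0.5, -0.0, 1.4]
finger_gap: 0.0004
grip_force: 0.0
```

{"method": "step_arm", "body": {
  "deltas": [
    [-1,0,0,-2,0,0,0],
    [-1,0,0,-2,0,0,0],
    [-1,0,0,-2,0,0,0],
    [-1,0,0,-2,0,0,0],
    [-1,0,0,-2,0,0,0]
  ]
}}

```text
t: 26.8
ee_pos: [0.562, 0.2111, 0.1079]
ee_rot: [0.681, 0.732, -0.0, 0.0]
contact_force: [0.4, -0.6, -0.5]
finger_gap: 0.0006
grip_force: 0.0
```

```bash
python3 - <<'E'
from h import *
need(L(0,.035,.09),Rt(4.1,0,0))
im=snapshot("side");sc=snapshot("scene")
for u in (255,275,285,295,305):
    r,s=edgerow(im,u,300,370);print(u,r,s,ang("side",(u,r),.085,.09,.07,1))
A=cv2.imread("pics/s9full.png")[:,:,::-1]
for u in (275,285,295,305): print("s9",u,edgerow(A,u,300,370))
g=cv2.cvtColor(sc,cv2.COLOR_RGB2GRAY)
for v in (185,195,205,215,225): print(v,g[v,370:440:3].tolist())
E
```

```text
now [0.562  0.2111 0.1079] d mm [ -0.    0.8 -17.9] rot [ 0.  -0.  -0.1] F [ 0.4281 -0.6475 -0.5331] q [ 0.22  0.33  1.55 -0.    1.27  0.14] gap 0.0006489932729062622 0.0
255 307.5 21.0 []
275 322.5 24.0 [1.022, 0.309]
285 327.5 24.0 [1.01, 0.322]
295 331.5 26.0 [0.949, 0.387]
305 333.5 23.0 []
s9 275 (322.5, 24.0)
s9 285 (326.5, 19.0)
s9 295 (332.5, 26.0)
s9 305 (337.5, 25.0)
185 [146, 146, 154, 156, 153, 158, 158, 156, 161, 63, 68, 72, 71, 100, 144, 144, 145, 144, 144, 144, 144, 145, 144, 145]
195 [53, 52, 49, 49, 49, 48, 101, 159, 156, 67, 74, 71, 67, 163, 144, 145, 144, 144, 144, 144, 145, 145, 144, 144]
205 [50, 49, 48, 50, 49, 49, 48, 45, 53, 65, 162, 157, 157, 159, 153, 157, 150, 145, 145, 144, 144, 144, 144, 144]
215 [49, 60, 80, 73, 71, 71, 69, 70, 70, 48, 50, 151, 152, 152, 150, 149, 154, 153, 158, 145, 145, 145, 145, 143]
225 [73, 76, 72, 73, 39, 28, 14, 12, 74, 69, 68, 53, 47, 158, 149, 145, 146, 153, 153, 152, 160, 144, 145, 144]
```

```bash
python3 - <<'E'
from h import *
for p in ((388.5,195),(402,215),(408.5,225)):
    print(ang("scene",p,.085,.09,.07,1),ang("scene",p,.085,.09,.074,1),[onz("scene",[p],z)[0] for z in(.09,.11)])
for ph in(0,.2,.35,.5):
    P=proj("scene",[L(x,.085-.07*np.cos(ph),.09+.07*np.sin(ph)) for x in(-.112,.112)]);Q=proj("side",[L(x,.085-.07*np.cos(ph),.09+.07*np.sin(ph)) for x in(-.112,.112)])
    f=lambda A,v:np.interp(v,A[:,1],A[:,0]);g=lambda A,u:np.interp(u,A[::-1,0],A[::-1,1])
    print(ph,"scene u at rows",[round(f(P,v),1) for v in(195,215,225)],"side v at cols",[round(g(Q,u),1) for u in(275,285,295)])
E
```

```text
[0.419, -1.587] [0.453, -1.622] [array([0.4877, 0.2115, 0.09  ]), array([0.516 , 0.2003, 0.11  ])]
[0.427, -1.597] [0.46, -1.63] [array([0.569 , 0.2179, 0.09  ]), array([0.5948, 0.2065, 0.11  ])]
[0.424, -1.593] [0.458, -1.627] [array([0.6065, 0.2204, 0.09  ]), array([0.6312, 0.2089, 0.11  ])]
0 scene u at rows [np.float64(377.8), np.float64(390.4), np.float64(396.7)] side v at cols [np.float64(331.5), np.float64(336.9), np.float64(342.3)]
0.2 scene u at rows [np.float64(382.2), np.float64(395.1), np.float64(401.5)] side v at cols [np.float64(325.1), np.float64(330.4), np.float64(335.7)]
0.35 scene u at rows [np.float64(386.3), np.float64(399.4), np.float64(406.0)] side v at cols [np.float64(321.7), np.float64(326.9), np.float64(332.2)]
0.5 scene u at rows [np.float64(391.1), np.float64(404.5), np.float64(411.1)] side v at cols [np.float64(319.4), np.float64(324.7), np.float64(329.9)]
```

{"method": "step_arm", "body": {
  "deltas": [
    [-1,0,0,15,0,0,0],
    [-1,-20,2,10,0,0,0],
    [-1,-30,2,0,0,0,0],
    [-1,0,0,-15,0,0,0],
    [-1,0,0,-10,0,0,0]
  ]
}}

```text
t: 27.4
ee_pos: [0.5123, 0.2153, 0.1083]
ee_rot: [0.681, 0.733, 0.0, 0.001]
contact_force: [0.2, -0.2, -0.7]
finger_gap: 0.0005
grip_force: 0.0
```

{"method": "step_arm", "body": {
  "deltas": [
    [-1,0,0,-5,0,0,0],
    [-1,0,0,-5,0,0,0],
    [-1,0,0,-5,0,0,0],
    [-1,0,0,-5,0,0,0],
    [-1,0,0,-3,0,0,0]
  ]
}}

```text
t: 27.9
ee_pos: [0.5122, 0.215, 0.0845]
ee_rot: [0.681, 0.732, -0.001, 0.0]
contact_force: [0.7, -0.6, 1.0]
finger_gap: 0.0004
grip_force: 0.2
```

```bash
cat >> h.py <<'E'
def nang():
    g=cv2.GaussianBlur(cv2.cvtColor(snapshot("scene"),cv2.COLOR_RGB2GRAY),(3,3),0).astype(float);o=[]
    for v in(213,219,225,231):
        k=np.diff(g[v,380:430]);i=int(np.argmax(k));o.append((v,380.5+i,ang("scene",(381+i,v),.085,.09,.07,1)[:1]))
    return o
E
python3 - <<'E'
from h import *
need(L(0,.035,.09),Rt(4.1,0,0));print(nang())
E
```

```text
now [0.5122 0.215  0.0845] d mm [49.8 -3.1  5.5] rot [ 0.1 -0.  -0.1] F [ 0.7061 -0.5841  0.975 ] q [ 0.24  0.26  1.68 -0.    1.2   0.17] gap 0.0004254323857359752 0.22928018326638266
[(213, 398.5, [0.376]), (219, 401.5, [0.346]), (225, 406.5, [0.38]), (231, 392.5, [])]
```

The flap did follow: 0.42 → 0.37 rad. So the effective contact surface is about 29 mm above the TCP. I'll keep pressing lower here, clear of the bottle.

{"method": "step_arm", "body": {
  "deltas": [
    [-1,0,0,-4,0,0,0],
    [-1,0,0,-4,0,0,0],
    [-1,0,0,-3,0,0,0],
    [-1,0,0,0,0,0,0],
    [-1,0,0,0,0,0,0]
  ]
}}

```text
t: 28.45
ee_pos: [0.5118, 0.2152, 0.0739]
ee_rot: [0.681, 0.732, -0.001, 0.0]
contact_force: [0.5, -0.4, -0.0]
finger_gap: 0.0003
grip_force: 0.0
```

```bash
python3 - <<'E'
from h import *
need(L(-.05,.042,.065),Rt(4.1,0,0));print(nang())
E
```

```text
now [0.5118 0.2152 0.0739] d mm [-0.2  0.2 -8.9] rot [ 0.  -0.  -0.1] F [ 0.5356 -0.3887 -0.0473] q [ 0.24  0.28  1.69 -0.    1.17  0.17] gap 0.00033117715802066696 0.0
[(213, 392.5, [0.167]), (219, 397.5, [0.21]), (225, 400.5, [0.179]), (231, 392.5, [])]
```

{"method": "step_arm", "body": {
  "deltas": [
    [-1,0,0,-4,0,0,0],
    [-1,0,0,-2,0,0,0],
    [-1,0,0,-1,0,0,0],
    [-1,0,0,0,0,0,0],
    [-1,0,0,0,0,0,0]
  ]
}}

```text
t: 29.0
ee_pos: [0.5126, 0.2152, 0.0695]
ee_rot: [0.681, 0.732, -0.0, 0.001]
contact_force: [-3.5, -1.2, 12.5]
finger_gap: 0.0002
grip_force: 6.1
```

{"method": "step_arm", "body": {
  "deltas": [
    [-1,0,0,-1,0,0,0],
    [-1,0,0,-1,0,0,0],
    [-1,0,0,0,0,0,0],
    [-1,0,0,0,0,0,0],
    [-1,0,0,0,0,0,0]
  ]
}}

```text
t: 29.5
ee_pos: [0.5127, 0.2152, 0.0692]
ee_rot: [0.681, 0.733, -0.0, 0.001]
contact_force: [-7.9, -2.9, 21.3]
finger_gap: 0.0003
grip_force: 10.5
```

```bash
python3 - <<'E'
from h import *
need(L(-.05,.042,.065),Rt(4.1,0,0));print(nang())
E
```

```text
now [0.5127 0.2152 0.0692] d mm [-1.   0.1 -4.2] rot [ 0.1  0.1 -0.1] F [-7.9258 -2.9054 21.2809] q [ 0.24  0.28  1.69 -0.    1.16  0.17] gap 0.00031456805711698566 10.517404647544026
[(213, 391.5, [0.127]), (219, 395.5, [0.134]), (225, 398.5, [0.1]), (231, 402.5, [0.107])]
```

A firm stop at 21 N: the narrow flap is down. Retracting and crossing over to the wide flap's outer side.

{"method": "step_arm", "body": {
  "deltas": [
    [-1,0,0,15,0,0,0],
    [-1,0,0,35,0,0,0],
    [-1,0,0,45,0,0,0],
    [-1,0,0,45,0,0,0],
    [-1,0,0,45,0,0,0]
  ]
}}

```text
t: 30.05
ee_pos: [0.5116, 0.2151, 0.2516]
ee_rot: [0.681, 0.732, -0.001, 0.0]
contact_force: [1.0, 0.0, -0.4]
finger_gap: 0.0004
grip_force: 0.0
```

{"method": "step_arm", "body": {
  "deltas": [
    [-1,2,-40,0,0,0,0],
    [-1,3,-40,0,0,0,0],
    [-1,3,-40,0,0,0,0],
    [-1,3,-40,0,0,0,0],
    [-1,2,-38,0,0,0,0]
  ]
}}

```text
t: 30.55
ee_pos: [0.5249, 0.0155, 0.2501]
ee_rot: [0.681, 0.732, -0.0, 0.0]
contact_force: [0.2, -0.1, 0.4]
finger_gap: 0.0006
grip_force: 0.0
```

```bash
python3 - <<'E'
from h import *
need(L(-.05,-.155,.125),Rt(4.1,0,0));print(nang())
cv2.imwrite("pics/e1.png",snapshot("scene")[:,:,::-1])
im=snapshot("side");cv2.imwrite("pics/e1s.png",im[:,:,::-1])
for u in (255,275,295):
    r,s=edgerow(im,u,310,370);print(u,r,s,ang("side",(u,r),.085,.09,.07,1),ang("side",(u,r),.085,.094,.07,1))
E
```

```text
now [0.5249 0.0155 0.2501] d mm [   0.8    3.3 -125.1] rot [ 0.  -0.  -0.1] F [ 0.173  -0.119   0.4104] q [-0.13  0.05  1.57 -0.    1.52 -0.21] gap 0.0005540835468757397 0.0
[(213, 391.5, [0.127]), (219, 395.5, [0.134]), (225, 399.5, [0.14]), (231, 402.5, [0.107])]
255 319.5 9.0 [1.267, 0.036] [1.324, -0.021]
275 314.5 15.0 [] []
295 325.5 14.0 [] []
```

```bash
python3 - <<'E'
from h import *
for p in((392,213),(396,219),(400,225),(403,231)): print(round(float((onz("scene",[p],.094)[0][:2]-C)@ey),4))
E
```

```text
0.0186
0.019
0.0194
0.0176
```

{"method": "step_arm", "body": {
  "deltas": [
    [-1,0,0,-25,0,0,0],
    [-1,0,0,-30,0,0,0],
    [-1,0,0,-30,0,0,0],
    [-1,0,0,-25,0,0,0],
    [-1,0,0,-15,0,0,0]
  ]
}}

```text
t: 31.2
ee_pos: [0.5231, 0.0191, 0.1225]
ee_rot: [0.68, 0.733, -0.001, -0.002]
contact_force: [0.3, 0.7, -0.1]
finger_gap: 0.0003
grip_force: 0.0
```

{"method": "step_arm", "body": {
  "deltas": [
    [-1,-1,12,0,0,0,0],
    [-1,-1,12,0,0,0,0],
    [-1,-1,12,0,0,0,0],
    [-1,-1,12,0,0,0,0],
    [-1,-1,12,0,0,0,0]
  ]
}}

```text
t: 31.7
ee_pos: [0.5208, 0.0786, 0.1263]
ee_rot: [0.681, 0.733, 0.0, 0.001]
contact_force: [-0.3, 0.2, 0.9]
finger_gap: 0.0006
grip_force: 0.5
```

{"method": "step_arm", "body": {
  "deltas": [
    [-1,-1,10,0,0,0,0],
    [-1,-1,10,0,0,0,0],
    [-1,-1,10,-3,0,0,0],
    [-1,-1,10,-5,0,0,0],
    [-1,-1,9,-6,0,0,0]
  ]
}}

```text
t: 32.2
ee_pos: [0.5149, 0.1269, 0.1106]
ee_rot: [0.681, 0.732, -0.0, 0.0]
contact_force: [0.3, -0.9, 0.4]
finger_gap: 0.0004
grip_force: 0.2
```

{"method": "step_arm", "body": {
  "deltas": [
    [-1,0,5,-5,0,0,0],
    [-1,0,5,-6,0,0,0],
    [-1,0,4,-6,0,0,0],
    [-1,0,3,-7,0,0,0],
    [-1,0,2,-6,0,0,0]
  ]
}}

```text
t: 32.7
ee_pos: [0.5149, 0.1452, 0.0803]
ee_rot: [0.681, 0.732, -0.001, 0.0]
contact_force: [-0.1, -0.6, 0.1]
finger_gap: 0.0006
grip_force: 0.1
```

```bash
python3 - <<'E'
from h import *
need(L(-.05,-.027,.073),Rt(4.1,0,0))
for n in("scene","side"):
    im=snapshot(n);cv2.imwrite(f"pics/f_{n}.png",im[:,:,::-1])
    for k in blobs(im[120:330,180:460].copy(),(6,200,130),(13,255,255),60):
        print(n,cv2.boxPoints(cv2.minAreaRect(k+np.array([180,120]))).round(1).tolist(),cv2.contourArea(k))
E
```

```text
now [0.5149 0.1452 0.0803] d mm [ 1.7  1.3 -7.3] rot [ 0.1 -0.  -0.1] F [-0.1078 -0.6301  0.1044] q [ 0.11  0.23  1.74 -0.    1.18  0.04] gap 0.0005661462359096163 0.13384605654209736
side [[197.39999389648438, 282.20001220703125], [204.0, 269.0], [324.0, 329.0], [317.3999938964844, 342.20001220703125]] 1493.5
```

{"method": "step_arm", "body": {
  "deltas": [
    [-1,0,0,-3,0,0,0],
    [-1,0,0,-2,0,0,0],
    [-1,0,0,-1,0,0,0],
    [-1,0,0,0,0,0,0],
    [-1,0,0,0,0,0,0]
  ]
}}

```text
t: 33.3
ee_pos: [0.5151, 0.1451, 0.0752]
ee_rot: [0.681, 0.732, -0.0, 0.0]
contact_force: [0.5, 0.3, 1.0]
finger_gap: 0.0006
grip_force: 0.0
```

{"method": "step_arm", "body": {
  "deltas": [
    [-1,0,0,-1,0,0,0],
    [-1,0,0,-1,0,0,0],
    [-1,0,0,-1,0,0,0],
    [-1,0,0,0,0,0,0],
    [-1,0,0,0,0,0,0]
  ]
}}

```text
t: 33.8
ee_pos: [0.5153, 0.1452, 0.0736]
ee_rot: [0.681, 0.732, -0.0, 0.0]
contact_force: [-3.1, -0.4, 8.4]
finger_gap: 0.0006
grip_force: 4.1
```

{"method": "step_arm", "body": {
  "deltas": [
    [-1,0,0,-1,0,0,0],
    [-1,0,0,-1,0,0,0],
    [-1,0,0,0,0,0,0],
    [-1,0,0,0,0,0,0],
    [-1,0,0,0,0,0,0]
  ]
}}

```text
t: 34.3
ee_pos: [0.5154, 0.1452, 0.0734]
ee_rot: [0.681, 0.733, -0.0, 0.0]
contact_force: [-6.6, -0.7, 17.3]
finger_gap: 0.0007
grip_force: 8.7
```

{"method": "step_arm", "body": {
  "deltas": [
    [-1,0,0,10,0,0,0],
    [-1,0,0,35,0,0,0],
    [-1,0,0,45,0,0,0],
    [-1,0,0,45,0,0,0],
    [-1,-30,0,45,0,0,0]
  ]
}}

```text
t: 34.8
ee_pos: [0.4891, 0.1449, 0.2489]
ee_rot: [0.681, 0.732, 0.001, 0.001]
contact_force: [-0.5, 1.1, 0.6]
finger_gap: 0.0004
grip_force: 0.0
```

{"method": "step_arm", "body": {
  "deltas": [
    [-1,-40,-20,0,0,0,0],
    [-1,-40,-40,0,0,0,0],
    [-1,0,-45,0,0,0,0],
    [-1,0,-45,0,0,0,0],
    [-1,0,-45,0,0,0,0]
  ]
}}

```text
t: 35.3
ee_pos: [0.4115, -0.0466, 0.247]
ee_rot: [0.681, 0.733, -0.0, 0.001]
contact_force: [1.3, -0.1, -0.2]
finger_gap: 0.0005
grip_force: 0.0
```

```bash
python3 - <<'E'
from h import *
need((0,0,0),Rt(4.1,0,0))
s=snapshot("scene");d=snapshot("side");cv2.imwrite("pics/g1.png",s[:,:,::-1]);cv2.imwrite("pics/g2.png",d[:,:,::-1])
for n,im in(("scene",s),("side",d)):
    for k in blobs(im[100:430,100:460].copy(),(3,170,110),(13,255,255),60):
        q=cv2.boxPoints(cv2.minAreaRect(k+np.array([100,100])))
        P=onz(n,q,.098);print(n,cv2.contourArea(k),q.round(0).tolist(),"localXY",np.round(np.c_[(P[:,:2]-C)@ex,(P[:,:2]-C)@ey],4).tolist())
# two-view height of stripe (corners, nearest in local X/Y)
A=cv2.imread("pics/scene0.png")[:,:,::-1]
print("bystander diff",[int(np.abs(s[y0:y1,x0:x1].astype(int)-A[y0:y1,x0:x1]).max()) for x0,x1,y0,y1 in((278,300,215,232),(288,322,243,286),(308,330,290,348))])
E
```

```text
now [ 0.4115 -0.0466  0.247 ] d mm [-411.5   46.6 -247. ] rot [ 0.1  0.1 -0.1] F [ 1.2882 -0.1046 -0.234 ] q [-0.32 -0.2   1.81 -0.    1.53 -0.4 ] gap 0.0005173293131806852 0.0
side 2303.5 [[196.0, 287.0], [204.0, 270.0], [331.0, 335.0], [323.0, 352.0]] localXY [[0.1046, 0.0175], [0.123, -0.0182], [-0.1127, -0.0168], [-0.1204, 0.014]]
bystander diff [114, 138, 112]
```

```bash
python3 - <<'E'
from h import *
s=cv2.imread("pics/g1.png")[:,:,::-1].copy();A=cv2.imread("pics/scene0.png")[:,:,::-1].copy()
u=proj("scene",[L(.05,.005,.098)])[0].round().astype(int);h=cv2.cvtColor(s[u[1]:u[1]+1,u[0]:u[0]+1].copy(),cv2.COLOR_RGB2HSV)[0,0];print(u,s[u[1],u[0]],h)
import collections
for k in blobs(s[100:330,300:480].copy(),(int(h[0])-3,int(h[1])-35,int(h[2])-50),(int(h[0])+3,255,255),100):
    q=cv2.boxPoints(cv2.minAreaRect(k+np.array([300,100])));P=onz("scene",q,.098)
    print(cv2.contourArea(k),q.round(0).tolist(),np.round(np.c_[(P[:,:2]-C)@ex,(P[:,:2]-C)@ey],4).tolist())
# bystanders, by colour
for nm,lo,hi,box in(("red",(0,150,80),(4,255,255),(300,360,290,360)),("mov",(10,120,100),(25,255,255),(270,310,205,240))):
    for im in(A,s):
        x0,x1,y0,y1=box;print(nm,[np.round(cv2.minEnclosingCircle(k)[0],1).tolist() for k in blobs(im[y0:y1,x0:x1].copy(),lo,hi,20)])
for y0,y1,x0,x1 in((240,290,285,325),):
  for im in(A,s):
    m=cv2.inRange(cv2.cvtColor(im[y0:y1,x0:x1].copy(),cv2.COLOR_RGB2HSV),(0,0,40),(180,70,255))
    print("dish/loupe",[cv2.boundingRect(k) for k in cv2.findContours(m,0,2)[0] if cv2.contourArea(k)>40])
E
```

```text
[395 226] [235 111   0] [ 14 255 235]
734.0 [[361.0, 187.0], [371.0, 180.0], [409.0, 240.0], [398.0, 247.0]] [[-0.1111, -0.0178], [-0.1333, 0.0165], [0.1039, 0.0146], [0.1188, -0.0147]]
red [[21.5, 36.0]]
red [[21.5, 36.0]]
mov [[19.0, 16.0]]
mov [[19.4, 15.5]]
dish/loupe [(3, 23, 33, 23), (15, 3, 15, 19)]
dish/loupe [(3, 22, 33, 24), (15, 3, 15, 19)]
```

Both views put the stripe in the same place at 98 mm height, so the wide flap is flat over the narrow one. The bystanders haven't moved.

```bash
python3 -c "
from plant import *
print(finish_job())"
```

```text
the job is handed in; nothing more can be done
None
```

The job is handed in: the bottle is standing cap up on the black pad, the narrow flap is folded down, the wide striped flap is flat over it, and the loupe, movement, dish and screwdriver haven't moved; however, I viewed 12 pictures, two over the limit of 10, and the narrow flap's closing rests on the firm stop at 21 N because its camera angle still read about 0.1 rad.

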